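# Lay out dough portions on the proving plate and set its heat

## Task

Get this batch proving. Someone has parked a shaker on the electric proving plate: stand it back among the other three in the four-shaker caddy, shifting those aside to make room, all four upright on its floor. Lay all the dough portions - bunched up on the plate, perhaps one on top, and perhaps one or two more on the bench left of it - flat on the plate inside its rim in one loose layer, at least 15 mm clear between neighbours. Only when the plate is cleared and loaded, turn its knob up to the fourth dot from off, counting the clicks, and leave it clicked in there; never let it go past that, or the bottoms will bake. Knock no shaker over and leave the scraper and the small bowl where they are.

Things in the scene. Friction and masses are not known exactly. Their poses are not given: they have to be found in the camera images.
- plate_top (a point): Centre of the electric proving plate's top. The dark field, 226 mm (own x) by 336 mm (own y), is flat and 36 mm above the worktop, in a rim 10 mm wide that stands 8 mm above the field. z up; at yaw 0 x points away from the robot, y to its left. A grey control pod with the knob, top level with the rim, adjoins the -y end out to y = -0.280. Fixed; place and yaw vary.
- dial_grip (a point): Middle of the black knob's grip, a straight bar 50 mm long, 18 mm thick, 30 mm high, on a round skirt 54 mm across and 13 mm high; on the upright turning axis, 71 mm above the worktop (bar: 56 to 86 mm), at plate x = -0.035, y = -0.229. The bar runs along this point's x; the end with the white line, at -x, points. Around it: a white bar (off) and six white dots that grow.
- dial (a joint): Knob angle, rad: 0 at off (pointer along the plate's -x, towards the robot), growing clockwise seen from above. A spring detent holds it at seven positions pi/6 (0.524) apart: off, then dots 1 to 6; the fourth dot is 2.094. A click takes about 0.15 N m; let go between two, it snaps into the nearer. Stops 0.12 beyond off and dot 6. It starts at off, dot 1 or dot 2.
- dough_a_mid (a point): Middle of a pale dough portion, a firm flattened round ball 66 to 68 mm across and 26 mm high, 0.11 kg (0.09 to 0.15); this point is 13 mm above its flat underside, z up. At the start it is one of the three bunched on the plate.
- dough_b_mid (a point): Middle of a pale dough portion, a firm flattened round ball 66 to 68 mm across and 26 mm high, 0.11 kg (0.09 to 0.15); this point is 13 mm above its flat underside, z up. At the start it is one of the three bunched on the plate.
- dough_c_mid (a point): Middle of a pale dough portion, a firm flattened round ball 66 to 68 mm across and 26 mm high, 0.11 kg (0.09 to 0.15); this point is 13 mm above its flat underside, z up. At the start it is one of the three bunched on the plate.
- dough_d_mid (a point): Middle of a pale dough portion, a firm flattened round ball 66 to 68 mm across and 26 mm high, 0.11 kg (0.09 to 0.15); this point is 13 mm above its flat underside, z up. At the start it lies on top of the three bunched ones, or is absent.
- dough_e_mid (a point): Middle of a pale dough portion, a firm flattened round ball 66 to 68 mm across and 26 mm high, 0.11 kg (0.09 to 0.15); this point is 13 mm above its flat underside, z up. At the start it lies on the bench left of the plate, or is absent (pieces lying at the right of the robot's base belong to another batch).
- dough_f_mid (a point): Middle of a pale dough portion, a firm flattened round ball 66 to 68 mm across and 26 mm high, 0.11 kg (0.09 to 0.15); this point is 13 mm above its flat underside, z up. At the start it lies on the bench left of the plate, or is absent (pieces lying at the right of the robot's base belong to another batch).
- scraper: Bystander: dough scraper, steel blade and wooden grip, 100 x 145 x 24 mm, lying left of the plate beyond the bench portions; origin under its middle.
- bowl: Bystander: small white bowl, 116 mm across and 52 mm high, behind the plate; origin under its middle.
- caddy_floor (a point): Centre of the inner floor of the square steel caddy right of the plate: inside 102 x 102 mm, walls 4 mm thick, walls' top 36 mm above this floor, which is 6 mm above the worktop; x and y run along its walls, z up. Fixed; place and yaw vary. Four shakers fit in, one to a corner. A flour box up to 0.2 m high stands right of it, nearer the robot: travel above it.
- shaker_p_mid (a point): Middle of a round shaker, tapering up from a foot 44 mm across, with a rounded cap 34 mm across from 66 mm up to its top at 90 mm, 0.1 kg; this point is 45 mm above its underside, on its axis, z up. At the start it stands on the left part of the proving plate.
- shaker_1_mid (a point): Middle of a round shaker, tapering up from a foot 44 mm across, with a rounded cap 34 mm across from 66 mm up to its top at 90 mm, 0.1 kg; this point is 45 mm above its underside, on its axis, z up. It stands in the caddy from the start, loose, and can be slid over its floor.
- shaker_2_mid (a point): Middle of a round shaker, tapering up from a foot 44 mm across, with a rounded cap 34 mm across from 66 mm up to its top at 90 mm, 0.1 kg; this point is 45 mm above its underside, on its axis, z up. It stands in the caddy from the start, loose, and can be slid over its floor.
- shaker_3_mid (a point): Middle of a round shaker, tapering up from a foot 44 mm across, with a rounded cap 34 mm across from 66 mm up to its top at 90 mm, 0.1 kg; this point is 45 mm above its underside, on its axis, z up. It stands in the caddy from the start, loose, and can be slid over its floor.
Mind the look-alikes: they are no part of the job. What is shaped like the part that bears dough_c_mid but purple is not meant.

How it is judged:
On the way, in this order (a step that is already met when the one before it is completed fails the run):
1. the plate is cleared, with all four shakers upright in the caddy, and every dough portion present lies flat on the plate's field, clear of its neighbours (x of shaker_p_mid in the frame of caddy_floor between -0.034 and 0.034 m and y of shaker_p_mid in the frame of caddy_floor between -0.034 and 0.034 m and z of each of shaker_p_mid, shaker_1_mid, shaker_2_mid, shaker_3_mid in the frame of caddy_floor below 0.05 m and angle between each of shaker_p_mid, shaker_1_mid, shaker_2_mid, shaker_3_mid's own z axis and vertical below 0.15 rad and x of shaker_1_mid in the frame of caddy_floor between -0.034 and 0.034 m and y of shaker_1_mid in the frame of caddy_floor between -0.034 and 0.034 m and x of shaker_2_mid in the frame of caddy_floor between -0.034 and 0.034 m and y of shaker_2_mid in the frame of caddy_floor between -0.034 and 0.034 m and x of shaker_3_mid in the frame of caddy_floor between -0.034 and 0.034 m and y of shaker_3_mid in the frame of caddy_floor between -0.034 and 0.034 m and x of dough_a_mid in the frame of plate_top between -0.088 and 0.088 m and y of dough_a_mid in the frame of plate_top between -0.143 and 0.143 m and z of each of dough_a_mid, dough_b_mid, dough_c_mid, dough_d_mid, dough_e_mid, dough_f_mid in the frame of plate_top below 0.02 m and angle between each of dough_a_mid, dough_b_mid, dough_c_mid, dough_d_mid, dough_e_mid, dough_f_mid's own z axis and vertical below 0.25 rad and x of dough_b_mid in the frame of plate_top between -0.088 and 0.088 m and y of dough_b_mid in the frame of plate_top between -0.143 and 0.143 m and x of dough_c_mid in the frame of plate_top between -0.088 and 0.088 m and y of dough_c_mid in the frame of plate_top between -0.143 and 0.143 m and x of dough_d_mid in the frame of plate_top between -0.088 and 0.088 m and y of dough_d_mid in the frame of plate_top between -0.143 and 0.143 m and x of dough_e_mid in the frame of plate_top between -0.088 and 0.088 m and y of dough_e_mid in the frame of plate_top between -0.143 and 0.143 m and x of dough_f_mid in the frame of plate_top between -0.088 and 0.088 m and y of dough_f_mid in the frame of plate_top between -0.143 and 0.143 m and horizontal distance between dough_a_mid and dough_b_mid above 0.081 m and horizontal distance between each of dough_a_mid, dough_b_mid and dough_c_mid above 0.081 m and horizontal distance between each of dough_a_mid, dough_b_mid, dough_c_mid and dough_d_mid above 0.081 m and horizontal distance between each of dough_a_mid, dough_b_mid, dough_c_mid, dough_d_mid and dough_e_mid above 0.081 m and horizontal distance between each of dough_a_mid, dough_b_mid, dough_c_mid, dough_d_mid, dough_e_mid and dough_f_mid above 0.081 m and contact force between the fingers and shaker_p below 0.5 N and contact force between the fingers and dough_a below 0.5 N and contact force between the fingers and dough_b below 0.5 N and contact force between the fingers and dough_c below 0.5 N and contact force between the fingers and dough_d below 0.5 N and contact force between the fingers and dough_e below 0.5 N and contact force between the fingers and dough_f below 0.5 N), for 0.2 s.
2. the knob then stands clicked in at the fourth dot (value of joint dial between 1.974 and 2.214 rad and velocity of joint dial between -0.1 and 0.1 rad/s), for 0.2 s.
At the end, for the whole second after the job is handed in: Four shakers upright in the caddy (within 34 mm of its centre in x, y). Each portion present flat on the field (within 88 mm in x, 143 mm in y, under 20 mm up, tilt under 0.25 rad), middles over 81 mm apart. All at rest. Knob at rest within 0.12 rad of the fourth dot (2.094) (all of step 2 and x of shaker_p_mid in the frame of caddy_floor between -0.034 and 0.034 m and y of shaker_p_mid in the frame of caddy_floor between -0.034 and 0.034 m and z of each of shaker_p_mid, shaker_1_mid, shaker_2_mid, shaker_3_mid in the frame of caddy_floor below 0.05 m and angle between each of shaker_p_mid, shaker_1_mid, shaker_2_mid, shaker_3_mid's own z axis and vertical below 0.15 rad and x of shaker_1_mid in the frame of caddy_floor between -0.034 and 0.034 m and y of shaker_1_mid in the frame of caddy_floor between -0.034 and 0.034 m and x of shaker_2_mid in the frame of caddy_floor between -0.034 and 0.034 m and y of shaker_2_mid in the frame of caddy_floor between -0.034 and 0.034 m and x of shaker_3_mid in the frame of caddy_floor between -0.034 and 0.034 m and y of shaker_3_mid in the frame of caddy_floor between -0.034 and 0.034 m and x of dough_a_mid in the frame of plate_top between -0.088 and 0.088 m and y of dough_a_mid in the frame of plate_top between -0.143 and 0.143 m and z of each of dough_a_mid, dough_b_mid, dough_c_mid, dough_d_mid, dough_e_mid, dough_f_mid in the frame of plate_top below 0.02 m and angle between each of dough_a_mid, dough_b_mid, dough_c_mid, dough_d_mid, dough_e_mid, dough_f_mid's own z axis and vertical below 0.25 rad and x of dough_b_mid in the frame of plate_top between -0.088 and 0.088 m and y of dough_b_mid in the frame of plate_top between -0.143 and 0.143 m and x of dough_c_mid in the frame of plate_top between -0.088 and 0.088 m and y of dough_c_mid in the frame of plate_top between -0.143 and 0.143 m and x of dough_d_mid in the frame of plate_top between -0.088 and 0.088 m and y of dough_d_mid in the frame of plate_top between -0.143 and 0.143 m and x of dough_e_mid in the frame of plate_top between -0.088 and 0.088 m and y of dough_e_mid in the frame of plate_top between -0.143 and 0.143 m and x of dough_f_mid in the frame of plate_top between -0.088 and 0.088 m and y of dough_f_mid in the frame of plate_top between -0.143 and 0.143 m and horizontal distance between dough_a_mid and dough_b_mid above 0.081 m and horizontal distance between each of dough_a_mid, dough_b_mid and dough_c_mid above 0.081 m and horizontal distance between each of dough_a_mid, dough_b_mid, dough_c_mid and dough_d_mid above 0.081 m and horizontal distance between each of dough_a_mid, dough_b_mid, dough_c_mid, dough_d_mid and dough_e_mid above 0.081 m and horizontal distance between each of dough_a_mid, dough_b_mid, dough_c_mid, dough_d_mid, dough_e_mid and dough_f_mid above 0.081 m and linear speed of each of dough_a, dough_b, dough_c, dough_d, dough_e, dough_f, shaker_p, shaker_1, shaker_2, shaker_3 below 0.02 m/s); the robot touches nothing.
It fails at once if a shaker is knocked over (angle between any of shaker_p_mid, shaker_1_mid, shaker_2_mid, shaker_3_mid's own z axis and vertical above 0.8 rad).
It fails at once if the knob is turned past the fourth dot (more than half a click beyond) (value of joint dial above 2.4 rad).
It fails at once if a bystander (scraper or bowl) is moved more than 30 mm (distance of any of scraper, bowl from where it was at the start of the episode above 0.03 m).
Of dough_d, dough_e, dough_f only 1 to 3 are there at a start; the rules pass over those that are not, and their reading is None.
At some moment in a run one of dough_a, dough_b, dough_c, dough_d, dough_e, dough_f may be knocked a few centimetres aside while the robot is not near it.
It also fails if it takes over 210 s, if anything falls off the work surface, if the arm or the gripper's body presses on something with over 40 N, if the wrist force passes 120 N, or if a joint passes its speed limit or range.

## Robot

A 7-joint arm with a two-finger parallel gripper is mounted at the origin on the work surface; the furniture and walls round the work are solid. World frame = base frame: x ahead of the robot, y to its left, z up, the work surface at z = 0. Lengths are in m, angles in rad, forces in N, time in s.
With the tool pointing down it reaches from about 0.425 to 1.025 m from the base axis. Payload 3.6 kg.
Tool frame: the origin (TCP) lies on the mounting face of the last link; the fingertips stand 173 mm ahead of it and the grasp point (between the pads) lies 155 mm ahead of it (manip.tcp_to_grasp is the distance from the TCP to the grasp point, in m); z points along the fingers, y is the line along which they close (so a half turn about z gives the same grasp; the last joint's range is limited). The gripper opens to 85 mm and grips with 20 to 120 N. Pads are 22 mm wide; open, the fingers measure 114 mm over their backs; the gripper's body (76 mm by 85 mm) begins 54 mm behind the grasp point. The pads swing forward as they close: fully open they stand 13 mm farther back than shut.
Start: joints at [-1.371, 0.591, 0.048, 1.609, -0.033, 0.943, -0.034], TCP at [0.21, 0.694, 0.405] pointing down, gripper open.
Joint ranges: [-2.69, 2.69], [-0.47, 2.24], [-1.27, 1.36], [0.19, 2.51], [-1.53, 4.68], [0.08, 2.07], [-3.09, 3.09]. Speed limits (rad/s): [2.57, 2.57, 3.14, 3.14, 3.14, 3.14, 3.14].

## Interface

Orientations are given as [roll, pitch, yaw] about the fixed x, y, z axes, in that order (R = Rz(yaw) Ry(pitch) Rx(roll)).
In Python, from rig import manip gives the robot as it stands.
- The arm moves only by the tool servo_tool, never from a script. Its argument "rows" is a list of rows, each a list of 4 numbers: the shift along the tool's x, y, z scaled (see below), then the turn about the tool's z scaled (see below). A call has 1 to 12 rows; each row is the pose to reach, as a shift and turn from the pose commanded when the call began, along the tool's axes at that moment; what a row does not reach only later rows make up. The controller multiplies each number of a shift by 0.1 m and each number of a turn by 60 degrees. A row lasts 1/10 s, in which the tool goes at most 50 mm and 8.59 degrees, less where a joint would pass 70% of its speed; a pose out of reach is approached as far as the arm can. A call with a number of a shift or a turn outside -1 to 1 is refused whole. A call with a gripper value outside its range is refused whole. "gripper" is the opening in per cent of the stroke, from 0 (shut) to 100 (fully open), set as the call begins (left out, the last holds). The fingers move at their own pace and stop on an object; the grip force is fixed at half the most. Time passes only in rows, so rows that repeat a pose let the fingers close. It gives the time, the measured TCP pose, the force, the opening and the grip force at its end, in the units of the state.
- manip.read_state(): the state, without advancing time (a new reading comes with each control period).
- manip.camera(name): name is "scene" or "top"; returns a dict with "img" (480x640x3 uint8, red, green, blue), "fx", "fy", "cx", "cy" (pixels), "R" (3x3) and "t" (3): a world point X has camera coordinates R X + t. Camera axes: x right, y down, z forward; pixel columns grow to the right and rows downward; lengths in m; the calibration is good to about 2 mm. A picture is of the moment at which its call begins. There is no depth.
- manip.close_job(): hands the job in; it is judged then, once.
The state is a dict: "t": time; "q": joint angles; "joint_vel": joint speeds; "tau": joint torques, N m; "tool_pos": TCP position; "tcp_rot": TCP orientation; "force": force on the tool from outside, world axes, zero at the start; "wrist_torque": the same for the moment, N m; "finger_gap": opening from 0.0 (shut) to 1.0 (fully open); "grip_force": force on a finger pad.
Only numpy, scipy, OpenCV 4.12 (cv2) and the standard library are available. Lean on these libraries where they do the work, as an engineer would, in place of code of your own. Each camera call takes 0.05 s, during which the arm holds its last target. There are 200 camera calls.

## Working session

There is one attempt and no reset: what is moved stays moved. The work goes in short steps, Python scripts to look and compute and a tool call to move; the robot and the scene stay as the last step left them, time stands still between calls to the robot, and variables do not carry over. Pictures are saved under pics/ and viewed, at most 14 in all, crops included, and the job is handed in when it is done.

Besides the shell and the picture viewer there is one more tool, called in YAML: its name, and indented under it one key for each argument. servo_tool: Moves the arm, as the interface text tells. Its arguments: {"type":"object","properties":{"rows":{"type":"array","items":{"type":"array","items":{"type":"number","minimum":-1,"maximum":1}}},"gripper":{"type":"number"}},"required":["rows"]}

```bash
mkdir -p pics; ls
python3 - <<'E'
from rig import manip
import cv2,numpy as np
np.set_printoptions(precision=4,suppress=True)
for n in("scene","top"):
    c=manip.camera(n);cv2.imwrite(f"pics/{n}0.png",c["img"][:,:,::-1])
    R=np.array(c["R"]);print(n,c["fx"],c["fy"],c["cx"],c["cy"],-R.T@np.array(c["t"]));print(R)
print(manip.read_state())
E
```

```text
pics
scene 605.3703035313105 605.3703035313105 328.52709181653796 244.65463995488275 [-0.0918 -0.5854  1.1334]
[[ 0.6541 -0.7564  0.0071]
 [-0.5667 -0.4962 -0.6577]
 [ 0.501   0.4262 -0.7532]]
top 593.9638703523952 593.9638703523952 331.0514616341567 240.83368231134173 [0.5437 0.0208 1.5895]
[[ 0.0223 -0.9995 -0.022 ]
 [-0.9978 -0.0209 -0.0627]
 [ 0.0622  0.0234 -0.9978]]
{'t': 0.1, 'q': array([-1.3705,  0.592 ,  0.0483,  1.6097, -0.0333,  0.9427, -0.0337]), 'joint_vel': array([-0.0008, -0.0022,  0.0002, -0.0042, -0.0023, -0.0007, -0.0002]), 'tau': array([  0.0047, -54.9993,   1.5533, -19.8826,   0.0097,   0.0038,
         0.    ]), 'tool_pos': array([0.2098, 0.6935, 0.4036]), 'tcp_rot': array([-3.1395,  0.0001,  2.8479]), 'force': array([-0.5855,  0.3233,  1.0285]), 'wrist_torque': array([ 0.0392, -0.001 , -0.0242]), 'grip_force': 0.0, 'finger_gap': 0.9976311384973298}
```

View pics/scene0.png

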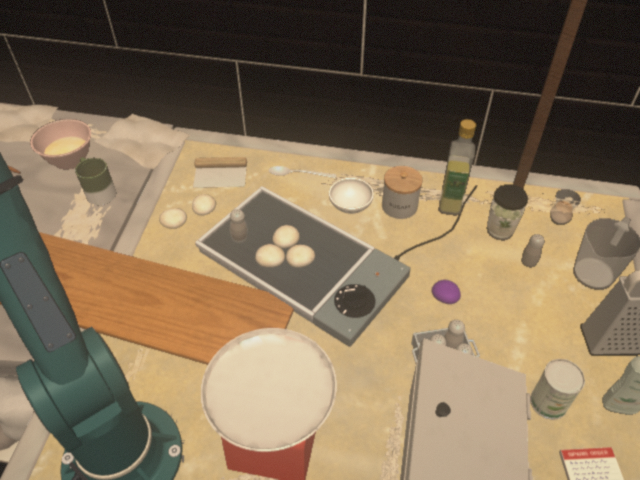

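View pics/top0.png

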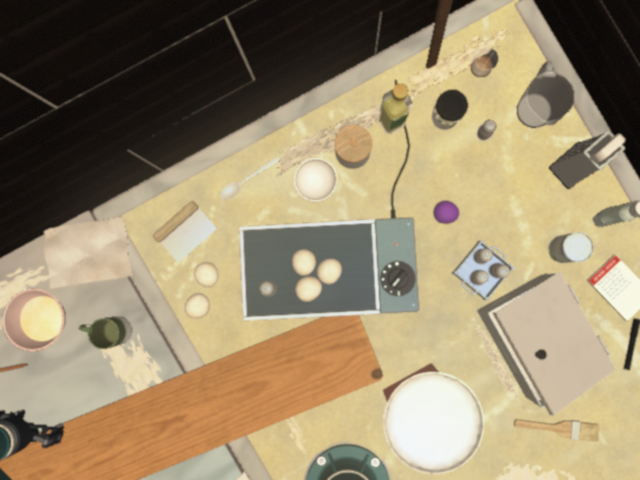

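The portions meant are the pale ones: on the plate at top-view (303,262), (330,271) and (309,289), on the bench at (206,273) and (197,305). None seems to lie on top. The parked shaker is at (267,288) on the plate. Look-alikes are the purple piece (446,212), a lone shaker (487,128) and the white bowl (315,180). The caddy with three shakers is at (482,268).

```bash
cat > h.py <<'E'
from rig import manip
import cv2,numpy as np,time
np.set_printoptions(precision=4,suppress=True)
def cam(n,save=None):
    c=manip.camera(n); c["R"]=np.array(c["R"]);c["t"]=np.array(c["t"])
    if save: cv2.imwrite(save,c["img"][:,:,::-1])
    return c
def ray(c,p):
    d=c["R"].T@np.array([(p[0]-c["cx"])/c["fx"],(p[1]-c["cy"])/c["fy"],1]);return -c["R"].T@c["t"],d/np.linalg.norm(d)
def on(c,p,z):
    o,d=ray(c,p);return (o+d*(z-o[2])/d[2])
def tri(c1,p1,c2,p2):
    o1,d1=ray(c1,p1);o2,d2=ray(c2,p2)
    s=np.linalg.lstsq(np.c_[d1,-d2],o2-o1,rcond=None)[0]
    a,b=o1+d1*s[0],o2+d2*s[1];return (a+b)/2,np.linalg.norm(a-b)
def proj(c,X):
    v=c["R"]@np.asarray(X)+c["t"];return np.array([c["fx"]*v[0]/v[2]+c["cx"],c["fy"]*v[1]/v[2]+c["cy"]])
E
python3 - <<'E'
from h import *
t=cv2.imread("pics/top0.png");s=cv2.imread("pics/scene0.png")
a=cv2.resize(t[205:325,185:425],None,fx=3.3,fy=3.3,interpolation=2)   # 792x396
b=cv2.resize(t[230:310,445:520],None,fx=2.5,fy=2.5,interpolation=2)
cv2.imwrite("pics/c1.png",cv2.resize(t[200:325,185:425],None,fx=3.3,fy=3.3,interpolation=2))
x=cv2.resize(t[230:310,440:520],(400,400),interpolation=2);y=cv2.resize(s[300:380,400:480],(400,400),interpolation=2)
cv2.imwrite("pics/c2.png",np.hstack([x,y]))
cv2.imwrite("pics/c3.png",cv2.resize(s[180:345,150:415],None,fx=3,fy=3,interpolation=2))
E
```

```text
(no output)
```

View pics/c1.png

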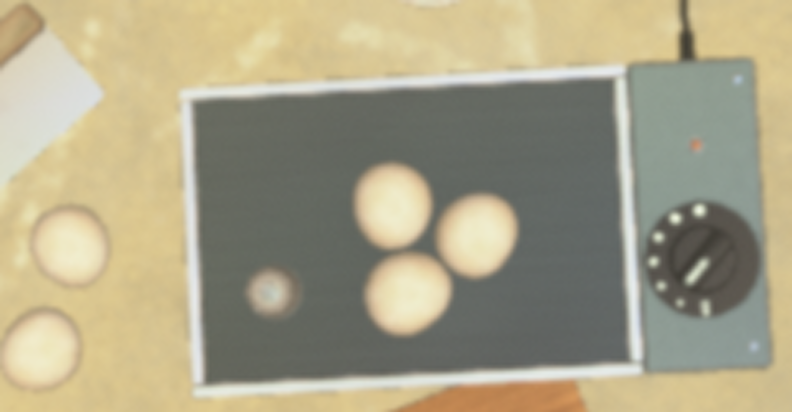

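View pics/c2.png

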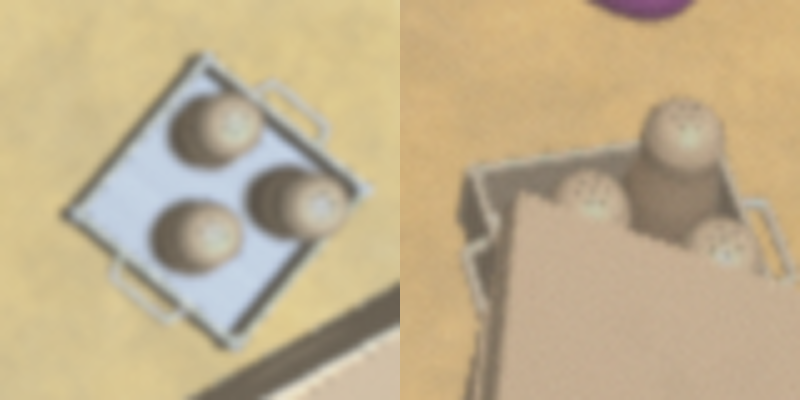

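View pics/c3.png

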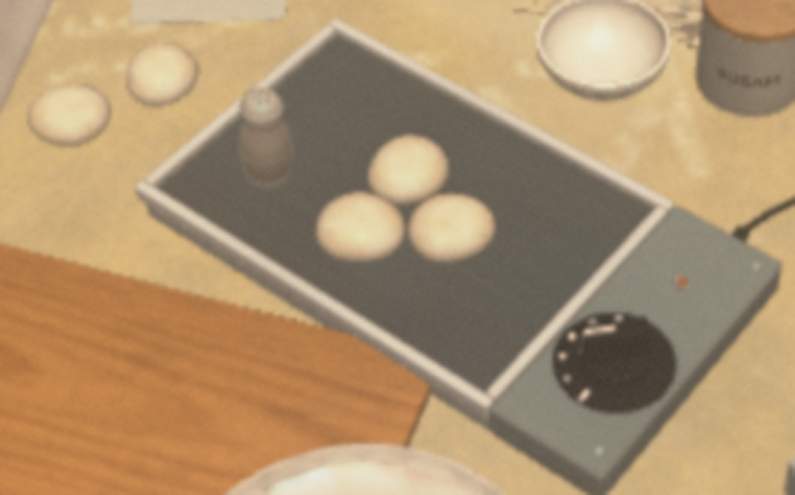

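```bash
cat > m1.py <<'E'
from h import *
T=cam("top");S=cam("scene")
a=lambda x,y:(x/5+440,y/5+230)
b=lambda x,y:((x-400)/5+400,y/5+300)
top={'A':a(236,128),'B':a(322,207),'C':a(215,236)}
sc=[b(688,135),b(590,193),b(724,240)]
for k,p in top.items():
    print(k,on(T,p,.094),proj(S,on(T,p,.094)), [ (tri(T,p,S,q)[0],round(tri(T,p,S,q)[1],4)) for q in sc if tri(T,p,S,q)[1]<.02])
C=np.array([on(T,a(*p),.042) for p in[(200,55),(365,190),(235,345),(68,212)]])
print("caddy",C[:,:2].tolist(),C.mean(0),np.linalg.norm(C-np.roll(C,1,0),axis=1),[np.degrees(np.arctan2(*(C[i]-C[i-1])[[1,0]])) for i in range(4)])
# parked shaker cap
p=(185+268/3.3,200+292/3.3);q=(150+263/3,180+103/3);print("P",tri(T,p,S,q),on(T,p,.126))
# dough by mask
def blobs(c,lo,roi):
    im=cv2.GaussianBlur(c["img"],(0,0),.7);hsv=cv2.cvtColor(im,cv2.COLOR_RGB2HSV)
    return im,hsv
# plate rim corners (top inner rim)
z=.044
R=[(185+x/3.3,200+y/3.3) for x,y in[(188,97),(626,72),(637,368),(200,389)]]
P=np.array([on(T,r,z) for r in R]);print("rim mid corners",P[:,:2].tolist(),P.mean(0),np.linalg.norm(P-np.roll(P,1,0),axis=1),[np.degrees(np.arctan2(*(P[i]-P[i-1])[[1,0]])) for i in range(4)])
R2=[(150+x/3,180+y/3) for x,y in[(337,27),(665,207),(490,402),(147,187)]]
P2=np.array([on(S,r,z) for r in R2]);print("scene",P2[:,:2].tolist(),P2.mean(0))
for n,p,q in[('bench1',(72,243),(162,72)),('bench2',(42,347),(69,112)),('d1',(393,204),(408,166)),('d2',(477,234),(452,226)),('d3',(408,291),(360,226)),('knob',(703,258),(604,344))]:
    p=(185+p[0]/3.3,200+p[1]/3.3);q=(150+q[0]/3,180+q[1]/3);X,e=tri(T,p,S,q);print(n,X,round(e,4),on(T,p,.013 if 'b' in n else .049))
# box top corners & bucket
bt=[(490,309),(557,277),(612,368),(549,412)]
print("box/bucket")
for z in(.1,.15,.2): print(z,[on(T,p,z)[:2].round(3).tolist() for p in bt],proj(S,on(T,(490,309),z)),proj(S,on(T,(557,277),z)),"bucket",on(T,(433,422),z)[:2],proj(S,on(T,(433,422),z)))
E
python3 m1.py
```

```text
A [ 0.608  -0.3361  0.094 ] [456.3792 324.4079] [(array([ 0.6089, -0.3388,  0.086 ]), np.float64(0.002)), (array([ 0.6151, -0.3596,  0.0187]), np.float64(0.0131))]
B [ 0.5694 -0.3791  0.094 ] [464.0425 348.657 ] [(array([ 0.5659, -0.359 ,  0.156 ]), np.float64(0.0083)), (array([ 0.5699, -0.3792,  0.096 ]), np.float64(0.0016))]
C [ 0.5538 -0.326   0.094 ] [437.3248 338.7022] [(array([ 0.5542, -0.3265,  0.0943]), np.float64(0.0014))]
caddy [[0.6477758413958631, -0.32970338840952373], [0.5795859354238453, -0.41504739089458575], [0.49819290406594907, -0.34866979040210455], [0.5648389787349841, -0.2622308782716549]] [ 0.5726 -0.3389  0.042 ] [0.1069 0.1092 0.105  0.1091] [np.float64(-39.12975621184007), np.float64(-128.6248744199325), np.float64(140.8020867494536), np.float64(52.36708108729085)]
P (array([0.5151, 0.2122, 0.1161]), np.float64(0.003680119079340282)) [0.514  0.2122 0.126 ]
rim mid corners [[0.6651110343499547, 0.29107083921873433], [0.6920581557632428, -0.055713319812851034], [0.4595763958207566, -0.06843803257317535], [0.43507381903355047, 0.2742873998109171]] [0.563  0.110
[... 505 characters left out ...]
1252 0.049 ] 0.0013 [0.5836 0.1257 0.049 ]
d2 [0.5624 0.0583 0.0459] 0.0025 [0.5615 0.0591 0.049 ]
d3 [0.5159 0.1121 0.0454] 0.0008 [0.5157 0.1122 0.049 ]
knob [ 0.5447 -0.1148  0.0636] 0.0057 [ 0.5467 -0.1215  0.013 ]
box/bucket
0.1 [[0.475, -0.342], [0.558, -0.507], [0.338, -0.641], [0.228, -0.487]] [421.8947 368.0348] [519.5262 389.6959] bucket [ 0.1959 -0.2047] [268.7705 427.5636]
0.15 [[0.478, -0.33], [0.558, -0.49], [0.345, -0.619], [0.238, -0.47]] [420.5406 349.9756] [517.4477 371.0305] bucket [ 0.2075 -0.1971] [268.4506 407.7187]
0.2 [[0.48, -0.318], [0.557, -0.472], [0.352, -0.596], [0.249, -0.453]] [419.1096 330.8914] [515.252  351.3127] bucket [ 0.2192 -0.1896] [268.1128 386.7698]
```

servo_tool:
  rows:
    - [0, 0, 0.5, -0.348]
    - [0, 0, 0.85, -0.348]
    - [0, 0, 0.85, -0.348]
    - [0, 0, 0.85, -0.348]
  gripper: 100

```text
t: 0.6
tool_pos: [0.2101, 0.6933, 0.3177]
tcp_rot: [-3.138, -0.001, -3.071]
force: [0.8, -0.5, 0.2]
finger_gap: 1.001
grip_force: 0.0
```

servo_tool:
  rows:
    - [-0.555, -1, 0, 0]
    - [-0.555, -1, 0, 0]
    - [-0.555, -1, 0, 0]
    - [-0.555, -1, 0, 0]

```text
t: 1.0
tool_pos: [0.2757, 0.5956, 0.3208]
tcp_rot: [-3.141, 0.002, -3.078]
force: [-0.2, -0.0, 0.4]
finger_gap: 1.002
grip_force: 0.0
```

servo_tool:
  rows:
    - [-0.555, -1, 0, 0]
    - [-0.555, -1, 0, 0]
    - [-0.555, -1, 0, 0]
    - [-0.555, -1, 0, 0]

```text
t: 1.4
tool_pos: [0.3364, 0.5014, 0.3204]
tcp_rot: [3.141, 0.001, -3.075]
force: [0.3, 0.5, 0.3]
finger_gap: 0.997
grip_force: 0.0
```

servo_tool:
  rows:
    - [-0.555, -1, 0, 0]
    - [-0.555, -1, 0, 0]
    - [-0.555, -1, 0, 0]
    - [-0.555, -1, 0, 0]

```text
t: 1.8
tool_pos: [0.3982, 0.4066, 0.3202]
tcp_rot: [3.14, 0.001, -3.074]
force: [0.2, -0.1, 0.7]
finger_gap: 1.002
grip_force: 0.0
```

servo_tool:
  rows:
    - [-0.555, -1, 0, 0]
    - [-0.555, -1, 0, 0]
    - [-0.555, -1, 0, 0]
    - [-0.555, -1, 0, 0]

```text
t: 2.2
tool_pos: [0.4605, 0.3114, 0.32]
tcp_rot: [3.14, 0.001, -3.073]
force: [-1.4, 0.9, -0.6]
finger_gap: 1.001
grip_force: 0.0
```

servo_tool:
  rows:
    - [-0.555, -1, 0, 0]
    - [-0.555, -1, 0, 0]
    - [-0.555, -1, 0, 0]
    - [-0.555, -1, 0, 0]

```text
t: 2.6
tool_pos: [0.5229, 0.2157, 0.3199]
tcp_rot: [3.14, 0.001, -3.072]
force: [0.0, -0.5, -0.2]
finger_gap: 0.997
grip_force: 0.0
```

servo_tool:
  rows:
    - [-0.555, -0.93, 0, -0.625]
    - [-0.555, -0.93, 0, -0.625]
    - [-0.555, -0.93, 0, -0.625]
    - [-0.555, -0.93, 0, -0.625]
    - [-0.555, -0.93, 0, -0.625]
    - [-0.555, -0.93, 0, -0.625]
    - [-0.555, -0.93, 0, -0.625]

```text
t: 3.3
tool_pos: [0.5833, 0.1294, 0.3199]
tcp_rot: [3.14, 0.001, -2.413]
force: [-0.6, -0.5, 0.0]
finger_gap: 0.998
grip_force: 0.0
```

servo_tool:
  rows:
    - [0.02, -0.03, 0.5, 0]
    - [0.02, -0.03, 0.8, 0]
    - [0.02, -0.03, 0.8, 0]
    - [0.02, -0.03, 0.8, 0]

```text
t: 3.7
tool_pos: [0.5843, 0.1239, 0.2399]
tcp_rot: [3.141, -0.0, -2.415]
force: [0.6, -0.5, 1.0]
finger_gap: 1.002
grip_force: 0.0
```

servo_tool:
  rows:
    - [0, 0, 0.15, 0]
    - [0, 0, 0.27, 0]
    - [0, 0, 0.27, 0]
    - [0, 0, 0.27, 0]

```text
t: 4.1
tool_pos: [0.5844, 0.1223, 0.2126]
tcp_rot: [3.142, -0.0, -2.417]
force: [0.2, -1.2, -0.2]
finger_gap: 0.996
grip_force: 0.0
```

servo_tool:
  rows:
    - [0, 0, 0, 0]
    - [0, 0, 0, 0]
    - [0, 0, 0, 0]
    - [0, 0, 0, 0]
    - [0, 0, 0, 0]
    - [0, 0, 0, 0]
  gripper: 65

```text
t: 4.7
tool_pos: [0.5848, 0.1223, 0.214]
tcp_rot: [-3.141, 0.001, -2.417]
force: [-1.4, -0.7, 5.8]
finger_gap: 0.673
grip_force: 62.3
```

servo_tool:
  rows:
    - [0, 0, -0.15, 0]
    - [0, 0, -0.25, 0]
    - [-0.08, -0.15, -0.25, 0]
    - [-0.136, -0.264, -0.25, 0]
    - [-0.136, -0.264, -0.25, 0]
    - [-0.136, -0.264, -0.25, 0]

```text
t: 5.3
tool_pos: [0.6121, 0.1113, 0.2376]
tcp_rot: [3.141, -0.001, -2.417]
force: [0.0, 0.6, -1.7]
finger_gap: 0.674
grip_force: 64.1
```

servo_tool:
  rows:
    - [0, 0, 0.12, 0]
    - [0, 0, 0.22, 0]
    - [0, 0, 0.24, 0]
    - [0, 0, 0.24, 0]
    - [0, 0, 0.24, 0]

```text
t: 5.8
tool_pos: [0.6113, 0.1122, 0.2138]
tcp_rot: [3.141, -0.002, -2.416]
force: [-1.8, -0.5, 8.8]
finger_gap: 0.677
grip_force: 66.8
```

servo_tool:
  rows:
    - [0, 0, 0, 0]
    - [0, 0, 0, 0]
    - [0, 0, 0, 0]
    - [0, 0, -0.3, 0]
    - [0, 0, -0.5, 0]
    - [0, 0, -0.5, 0]
  gripper: 100

```text
t: 6.4
tool_pos: [0.6133, 0.112, 0.266]
tcp_rot: [-3.139, 0.005, -2.417]
force: [0.4, 0.7, -0.8]
finger_gap: 0.999
grip_force: 0.0
```

servo_tool:
  rows:
    - [0.4, -0.072, 0, 0.2]
    - [0.724, -0.072, 0, 0.4]
    - [0.724, -0.072, 0, 0.6]
    - [0.724, -0.072, 0, 0.8]
    - [0.724, -0.072, 0, 0.96]
    - [0.724, -0.072, 0, 0.96]
    - [0.724, -0.072, 0, 0.96]
    - [0.724, -0.072, 0, 0.96]
    - [0.724, -0.072, 0, 0.96]

```text
t: 7.3
tool_pos: [0.5625, 0.0583, 0.263]
tcp_rot: [-3.141, -0.001, 2.864]
force: [0.2, 0.2, -1.1]
finger_gap: 1.0
grip_force: 0.0
```

Run:
```python
from h import *
c=cam("top");cv2.imwrite("pics/v5.png",cv2.resize(c["img"][200:325,185:425,::-1],None,fx=3.3,fy=3.3,interpolation=2))
s=manip.read_state();print(s["tool_pos"],s["tcp_rot"],s["q"])
```

```text
[0.5626 0.0582 0.2632] [-3.1411 -0.0008  2.8635] [-0.1944  0.5958  0.0154  2.0678 -0.0185  0.479   1.1275]
```

View pics/v5.png

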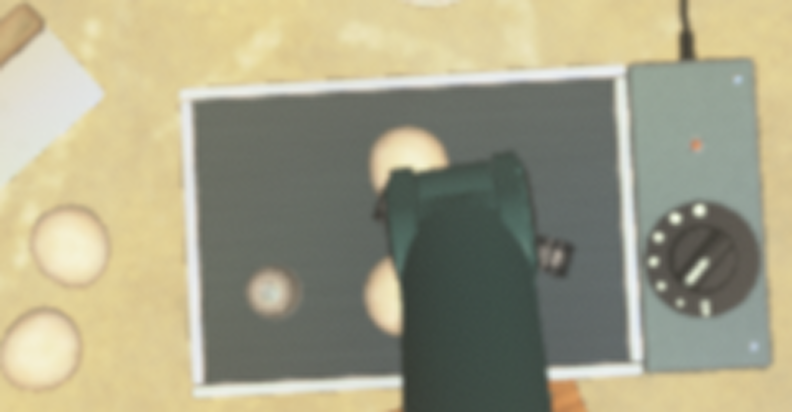

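The first portion is now at crop (408,167), clear of the one at (390,295). The shaker and bench portions have not moved.

servo_tool:
  rows:
    - [0, 0, 0.3, 0]
    - [0, 0, 0.5, 0]
    - [0, 0, 0.5, 0]
    - [0, 0, 0.5, 0]

```text
t: 7.75
tool_pos: [0.5627, 0.0581, 0.2136]
tcp_rot: [-3.142, -0.001, 2.862]
force: [0.1, -0.4, -0.4]
finger_gap: 1.0
grip_force: 0.0
```

servo_tool:
  rows:
    - [0, 0, 0, 0]
    - [0, 0, 0, 0]
    - [0, 0, 0, 0]
    - [0, 0, 0, 0]
    - [0, 0, 0, 0]
  gripper: 65

```text
t: 8.25
tool_pos: [0.5633, 0.0581, 0.2154]
tcp_rot: [3.141, 0.002, 2.861]
force: [-1.6, -0.3, 6.6]
finger_gap: 0.664
grip_force: 54.3
```

servo_tool:
  rows:
    - [0, 0, -0.15, 0]
    - [0, 0, -0.25, 0]
    - [0.1, -0.3, -0.25, 0]
    - [0.216, -0.615, -0.25, 0]
    - [0.216, -0.615, -0.25, 0]
    - [0.216, -0.615, -0.25, 0]

```text
t: 8.85
tool_pos: [0.5248, 0.0043, 0.2396]
tcp_rot: [3.141, 0.001, 2.86]
force: [-0.2, 0.8, 0.1]
finger_gap: 0.661
grip_force: 53.6
```

servo_tool:
  rows:
    - [0, 0, 0.12, 0]
    - [0, 0, 0.22, 0]
    - [0, 0, 0.24, 0]
    - [0, 0, 0.24, 0]
    - [0, 0, 0.24, 0]

```text
t: 9.35
tool_pos: [0.5259, 0.0063, 0.2151]
tcp_rot: [3.14, 0.001, 2.863]
force: [-1.9, 0.8, 12.4]
finger_gap: 0.662
grip_force: 56.9
```

servo_tool:
  rows:
    - [0, 0, 0, 0]
    - [0, 0, 0, 0]
    - [0, 0, 0, 0]
    - [0, 0, -0.3, 0]
    - [0, 0, -0.6, 0]
    - [0, 0, -1, 0]
    - [0, 0, -1, 0]
    - [0, 0, -1, 0]
  gripper: 100

```text
t: 10.15
tool_pos: [0.5252, 0.0052, 0.3153]
tcp_rot: [3.141, 0.002, 2.862]
force: [-0.7, 0.2, -1.0]
finger_gap: 0.997
grip_force: 0.0
```

servo_tool:
  rows:
    - [0, 0, 0, 0.94]
    - [0, 0, 0, 0.94]
    - [0, 0, 0, 0.94]
    - [0, 0, 0, 0.94]
    - [0, 0, 0, 0.94]
    - [0, 0, 0, 0.94]
    - [0, 0, 0, 0.94]
  gripper: 0

```text
t: 10.85
tool_pos: [0.5243, 0.0053, 0.3129]
tcp_rot: [-3.138, 0.0, 1.873]
force: [0.6, 0.2, -1.0]
finger_gap: -0.001
grip_force: 0.0
```

servo_tool:
  rows:
    - [0, 0, 0, 0.94]
    - [0, 0, 0, 0.94]
    - [0, 0, 0, 0.94]
    - [0, 0, 0, 0.94]
    - [0, 0, 0, 0.94]
    - [0, 0, 0, 0.94]
    - [0, 0, 0, 0.94]

```text
t: 11.55
tool_pos: [0.5243, 0.0053, 0.3129]
tcp_rot: [-3.14, 0.004, 0.888]
force: [0.2, 0.3, 0.7]
finger_gap: -0.003
grip_force: 0.0
```

servo_tool:
  rows:
    - [-0.685, 0.766, 0, 0]
    - [-0.685, 0.766, 0, 0]
    - [-0.685, 0.766, 0, 0]
    - [-0.685, 0.766, 0, 0]

```text
t: 11.95
tool_pos: [0.541, -0.0981, 0.3134]
tcp_rot: [-3.14, 0.003, 0.889]
force: [-0.3, 0.6, -0.2]
finger_gap: 0.002
grip_force: 0.0
```

servo_tool:
  rows:
    - [-0.685, 0.766, 0, 0]
    - [-0.685, 0.766, 0, 0]
    - [-0.685, 0.766, 0, 0]
    - [-0.685, 0.766, 0, 0]

```text
t: 12.35
tool_pos: [0.558, -0.1977, 0.3136]
tcp_rot: [-3.139, 0.001, 0.891]
force: [0.0, 0.8, 0.2]
finger_gap: -0.001
grip_force: 0.0
```

servo_tool:
  rows:
    - [-0.685, 0.766, 0, 0]
    - [-0.685, 0.766, 0, 0]
    - [-0.685, 0.766, 0, 0]
    - [-0.685, 0.766, 0, 0]
    - [-0.685, 0.766, 0, 0]

```text
t: 12.85
tool_pos: [0.5754, -0.2955, 0.3135]
tcp_rot: [-3.138, -0.002, 0.896]
force: [-1.0, 0.4, -0.3]
finger_gap: -0.004
grip_force: 0.0
```

Run:
```python
from h import *
s=manip.read_state();print(s["tool_pos"],s["tcp_rot"],s["q"])
S=cam("scene");T=cam("top")
cv2.imwrite("pics/v6.png",np.hstack([cv2.resize(T["img"][230:310,440:520,::-1],(400,400),interpolation=2),cv2.resize(S["img"][270:370,380:480,::-1],(400,400),interpolation=2)]))
```

```text
[ 0.5754 -0.2955  0.3135] [-3.1376 -0.0016  0.8964] [ 0.0534  0.6622  0.5271  1.8739 -0.4814  0.7381  0.1792]
```

View pics/v6.png

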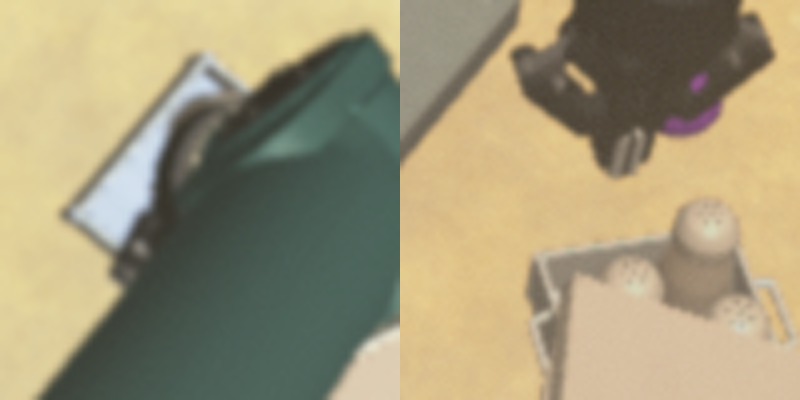

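servo_tool:
  rows:
    - [-0.02, 0, 0.2, 0]
    - [-0.02, 0, 0.4, 0]
    - [-0.02, 0, 0.6, 0]
    - [-0.02, 0, 0.6, 0]
    - [-0.02, 0, 0.6, 0]

```text
t: 13.45
tool_pos: [0.574, -0.2993, 0.2546]
tcp_rot: [-3.14, -0.0, 0.894]
force: [-0.2, 0.2, -0.3]
finger_gap: -0.0
grip_force: 0.0
```

servo_tool:
  rows:
    - [0, 0, 0.1, 0]
    - [0, 0, 0.2, 0]
    - [0, 0, 0.3, 0]
    - [0, 0, 0.4, 0]
    - [0, 0, 0.47, 0]
    - [0, 0, 0.47, 0]
    - [0, 0, 0.47, 0]

```text
t: 14.15
tool_pos: [0.5737, -0.3008, 0.2075]
tcp_rot: [-3.141, 0.0, 0.892]
force: [-0.1, -0.5, -0.7]
finger_gap: -0.002
grip_force: 0.0
```

servo_tool:
  rows:
    - [-0.03, 0, 0, 0]
    - [-0.06, 0, 0, 0]
    - [-0.09, 0, 0, 0]
    - [-0.12, 0, 0, 0]
    - [-0.15, 0, 0, 0]
    - [-0.18, 0, 0, 0]
    - [-0.2, 0, 0, 0]
    - [-0.2, 0, 0, 0]

```text
t: 14.95
tool_pos: [0.5608, -0.3167, 0.2077]
tcp_rot: [-3.141, 0.0, 0.892]
force: [-0.1, 0.2, 0.3]
finger_gap: 0.002
grip_force: 0.1
```

servo_tool:
  rows:
    - [-0.02, 0, 0, 0]
    - [-0.04, 0, 0, 0]
    - [-0.06, 0, 0, 0]
    - [-0.06, 0, 0, 0]

```text
t: 15.35
tool_pos: [0.5571, -0.3213, 0.2077]
tcp_rot: [-3.142, 0.0, 0.892]
force: [-0.2, -0.0, -0.3]
finger_gap: -0.001
grip_force: 0.1
```

Run:
```python
from h import *
s=manip.read_state();print(s["tool_pos"],s["force"])
S=cam("scene");T=cam("top")
cv2.imwrite("pics/v7.png",np.hstack([cv2.resize(T["img"][230:310,440:520,::-1],(400,400),interpolation=2),cv2.resize(S["img"][290:370,400:480,::-1],(400,400),interpolation=2)]))
```

```text
[ 0.5571 -0.3213  0.2077] [-0.1558 -0.0406 -0.2743]
```

View pics/v7.png

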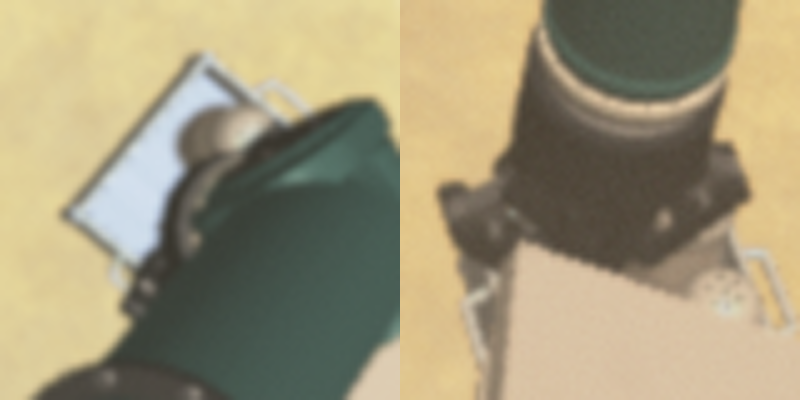

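servo_tool:
  rows:
    - [-0.015, 0, 0, 0]
    - [-0.03, 0, 0, 0]
    - [-0.045, 0, 0, 0]
    - [-0.045, 0, 0, 0]

```text
t: 15.85
tool_pos: [0.5544, -0.3247, 0.2077]
tcp_rot: [3.142, 0.0, 0.892]
force: [-0.2, 0.6, 0.3]
finger_gap: -0.002
grip_force: 0.1
```

servo_tool:
  rows:
    - [0.05, 0, 0, 0]
    - [0.05, 0, -0.3, 0]
    - [0.05, 0, -0.6, 0]
    - [0.05, 0, -1, 0]
    - [0.05, 0, -1, 0]
    - [0.05, 0, -1, 0]

```text
t: 16.45
tool_pos: [0.5582, -0.3204, 0.3087]
tcp_rot: [3.139, -0.001, 0.893]
force: [-0.1, 0.4, -0.7]
finger_gap: 0.002
grip_force: 0.0
```

servo_tool:
  rows:
    - [1, -0.2, 0, -0.5]
    - [1, -0.2, 0, -0.75]
    - [1, -0.2, 0, -0.75]
    - [1, -0.2, 0, -0.75]
    - [1, -0.2, 0, -0.75]
    - [1, -0.2, 0, -0.75]
  gripper: 100

```text
t: 17.05
tool_pos: [0.6044, -0.2296, 0.3061]
tcp_rot: [-3.139, -0.002, 1.68]
force: [-0.0, 0.4, -0.2]
finger_gap: 0.998
grip_force: 0.0
```

Run:
```python
from h import *
s=manip.read_state();print(s["tool_pos"],s["tcp_rot"])
S=cam("scene");T=cam("top")
cv2.imwrite("pics/v8.png",np.hstack([cv2.resize(T["img"][230:310,440:520,::-1],(400,400),interpolation=2),cv2.resize(S["img"][290:370,400:480,::-1],(400,400),interpolation=2)]))
```

```text
[ 0.6044 -0.2296  0.3061] [-3.1392 -0.0019  1.6802]
```

View pics/v8.png

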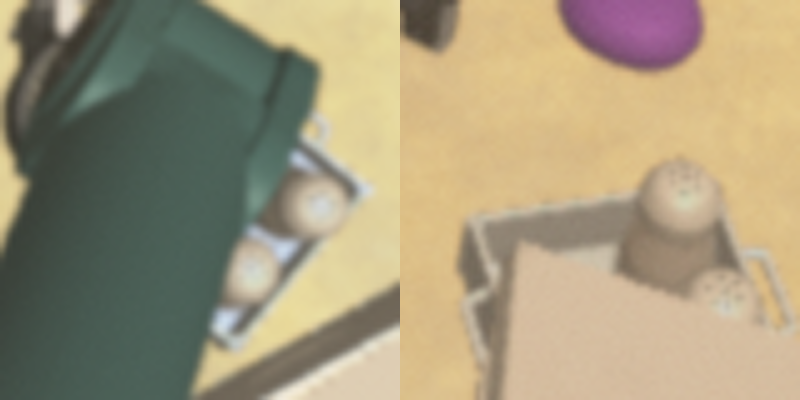

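servo_tool:
  rows:
    - [0.898, -0.082, 0, 0]
    - [0.898, -0.082, 0, 0]
    - [0.898, -0.082, 0, 0]
    - [0.898, -0.082, 0, 0]

```text
t: 17.55
tool_pos: [0.5871, -0.1401, 0.3072]
tcp_rot: [-3.141, -0.001, 1.679]
force: [-0.3, -1.3, -0.2]
finger_gap: 1.002
grip_force: 0.0
```

servo_tool:
  rows:
    - [0.898, -0.082, 0, 0]
    - [0.898, -0.082, 0, 0]
    - [0.898, -0.082, 0, 0]
    - [0.898, -0.082, 0, 0]

```text
t: 17.95
tool_pos: [0.5697, -0.0534, 0.3076]
tcp_rot: [3.141, 0.001, 1.678]
force: [0.4, -0.1, -1.0]
finger_gap: 0.997
grip_force: 0.0
```

servo_tool:
  rows:
    - [0.898, -0.082, 0, 0]
    - [0.898, -0.082, 0, 0]
    - [0.898, -0.082, 0, 0]
    - [0.898, -0.082, 0, 0]

```text
t: 18.35
tool_pos: [0.5523, 0.0341, 0.3078]
tcp_rot: [3.141, 0.001, 1.677]
force: [-0.6, -0.6, 0.1]
finger_gap: 0.999
grip_force: 0.0
```

servo_tool:
  rows:
    - [0.898, -0.082, 0, 0]
    - [0.898, -0.082, 0, 0]
    - [0.898, -0.082, 0, 0]
    - [0.898, -0.082, 0, 0]

```text
t: 18.75
tool_pos: [0.5347, 0.1221, 0.3078]
tcp_rot: [3.14, 0.001, 1.676]
force: [-0.2, -0.1, -0.1]
finger_gap: 0.999
grip_force: 0.0
```

servo_tool:
  rows:
    - [0.898, -0.082, 0, 0]
    - [0.898, -0.082, 0, 0]
    - [0.898, -0.082, 0, 0]
    - [0.898, -0.082, 0, 0]
    - [0.898, -0.082, 0, 0]

```text
t: 19.25
tool_pos: [0.5172, 0.2087, 0.3079]
tcp_rot: [3.141, 0.002, 1.673]
force: [0.2, -0.4, 0.3]
finger_gap: 1.004
grip_force: 0.0
```

Run:
```python
from h import *
s=manip.read_state();print(s["tool_pos"],s["tcp_rot"])
T=cam("top","pics/v9.png");S=cam("scene")
print("C",on(T,(490,284.4),.094))
# refine caddy: floor mask (bluish light)
h=cv2.cvtColor(T["img"],cv2.COLOR_RGB2HSV)[230:310,440:520]
b=T["img"][230:310,440:520].astype(int)
m=((b[:,:,2]-b[:,:,0]>5)&(b[:,:,2]>130)).astype(np.uint8)
ys,xs=np.nonzero(m);r=cv2.minAreaRect(np.c_[xs,ys].astype(np.float32));print(r,m.sum())
bx=cv2.boxPoints(r)+[440.,230.];P=np.array([on(T,p,.006) for p in bx]);print(P[:,:2].tolist(),P.mean(0),np.linalg.norm(P-np.roll(P,1,0),axis=1))
```

```text
[0.5172 0.2087 0.3079] [3.1408 0.0019 1.6731]
C [ 0.5362 -0.3435  0.094 ]
((43.46470260620117, 39.541175842285156), (40.0236701965332, 40.999855041503906), 40.601295471191406) 774
[[0.5662502105586611, -0.27231591177399495], [0.6504124991232763, -0.34211590367789246], [0.583008754442051, -0.42254972695457116], [0.4993228204939409, -0.35283484100658946]] [ 0.5747 -0.3475  0.006 ] [0.1047 0.1093 0.1049 0.1089]
```

servo_tool:
  rows:
    - [0.03, -0.02, 0, 0]
    - [0.03, -0.02, 0.3, 0]
    - [0.03, -0.02, 0.62, 0]
    - [0.03, -0.02, 0.62, 0]
    - [0.03, -0.02, 0.62, 0]

```text
t: 19.85
tool_pos: [0.5138, 0.2141, 0.2457]
tcp_rot: [-3.14, 0.001, 1.677]
force: [0.9, -1.1, -0.2]
finger_gap: 1.002
grip_force: 0.0
```

servo_tool:
  rows:
    - [0, 0, 0, 0]
    - [0, 0, 0, 0]
    - [0, 0, 0, 0]
    - [0, 0, 0, 0]
    - [0, 0, 0, 0]
    - [0, 0, 0, 0]
    - [0, 0, 0, 0]
  gripper: 30

```text
t: 20.55
tool_pos: [0.5144, 0.2149, 0.2472]
tcp_rot: [3.139, -0.001, 1.678]
force: [-1.0, -0.4, 7.8]
finger_gap: 0.421
grip_force: 59.0
```

servo_tool:
  rows:
    - [0, 0, -0.3, 0]
    - [0, 0, -0.6, 0]
    - [0, 0, -0.9, 0]
    - [0, 0, -0.9, 0]

```text
t: 20.95
tool_pos: [0.5152, 0.2149, 0.3396]
tcp_rot: [3.134, -0.003, 1.678]
force: [1.4, 0.2, -1.2]
finger_gap: 0.42
grip_force: 60.3
```

servo_tool:
  rows:
    - [-0.3, -0.006, 0, 0]
    - [-0.6, -0.006, 0, 0]
    - [-0.87, -0.006, 0, 0]
    - [-0.87, -0.006, 0, 0]

```text
t: 21.35
tool_pos: [0.5223, 0.1234, 0.3355]
tcp_rot: [-3.141, 0.003, 1.671]
force: [0.1, 1.2, -0.4]
finger_gap: 0.416
grip_force: 60.2
```

servo_tool:
  rows:
    - [-0.3, -0.006, 0, 0]
    - [-0.6, -0.006, 0, 0]
    - [-0.87, -0.006, 0, 0]
    - [-0.87, -0.006, 0, 0]

```text
t: 21.75
tool_pos: [0.5311, 0.0378, 0.3356]
tcp_rot: [-3.141, 0.002, 1.672]
force: [-0.6, -0.0, -1.5]
finger_gap: 0.419
grip_force: 60.2
```

servo_tool:
  rows:
    - [-0.3, -0.006, 0, 0]
    - [-0.6, -0.006, 0, 0]
    - [-0.87, -0.006, 0, 0]
    - [-0.87, -0.006, 0, 0]

```text
t: 22.15
tool_pos: [0.54, -0.0481, 0.3357]
tcp_rot: [3.141, 0.002, 1.673]
force: [-0.4, 0.3, -0.9]
finger_gap: 0.42
grip_force: 60.2
```

servo_tool:
  rows:
    - [-0.3, -0.006, 0, 0]
    - [-0.6, -0.006, 0, 0]
    - [-0.87, -0.006, 0, 0]
    - [-0.87, -0.006, 0, 0]

```text
t: 22.55
tool_pos: [0.5489, -0.1342, 0.3357]
tcp_rot: [3.141, 0.002, 1.674]
force: [-0.6, 0.3, -0.9]
finger_gap: 0.417
grip_force: 60.2
```

servo_tool:
  rows:
    - [-0.3, -0.006, 0, 0]
    - [-0.6, -0.006, 0, 0]
    - [-0.87, -0.006, 0, 0]
    - [-0.87, -0.006, 0, 0]

```text
t: 22.95
tool_pos: [0.5577, -0.2204, 0.3357]
tcp_rot: [3.141, 0.002, 1.675]
force: [-0.7, -0.1, -1.6]
finger_gap: 0.415
grip_force: 60.2
```

servo_tool:
  rows:
    - [-0.3, -0.006, 0, 0]
    - [-0.6, -0.006, 0, 0]
    - [-0.87, -0.006, 0, 0]
    - [-0.87, -0.006, 0, 0]
    - [-0.87, -0.006, 0, 0]
    - [-0.87, -0.006, 0, 0]

```text
t: 23.55
tool_pos: [0.5667, -0.3016, 0.335]
tcp_rot: [-3.141, -0.003, 1.681]
force: [-0.2, 0.5, -1.0]
finger_gap: 0.418
grip_force: 60.2
```

Run:
```python
from h import *
s=manip.read_state();print(s["tool_pos"],s["tcp_rot"],s["finger_gap"])
S=cam("scene");T=cam("top","pics/t10.png")
cv2.imwrite("pics/v10.png",np.hstack([cv2.resize(T["img"][180:325,185:318,::-1],(367,400),interpolation=2),cv2.resize(S["img"][230:370,380:530,::-1],(429,400),interpolation=2)]))
```

```text
[ 0.5667 -0.3016  0.335 ] [-3.1408 -0.003   1.6814] 0.4180281258493621
```

View pics/v10.png

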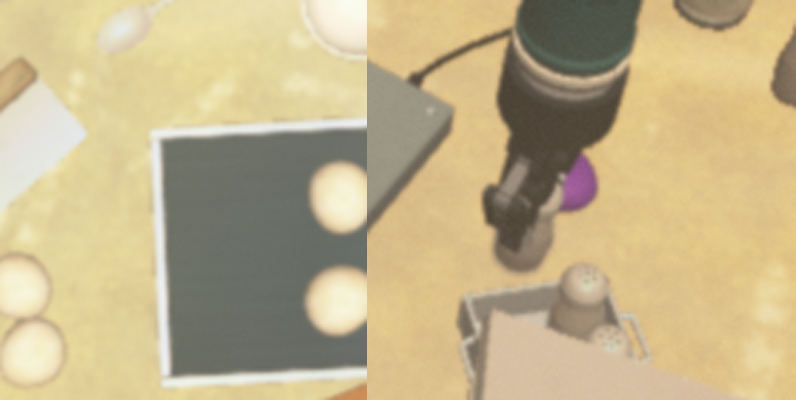

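Run:
```python
from h import *
S=cam("scene");a=np.linspace(0,6.28,200)
for dx,dy in((0,0),(0,-.003),(.003,0)):
    p=np.array([proj(S,[.5667+dx+.022*np.cos(t),-.3016+dy+.022*np.sin(t),.124]) for t in a])
    i=p[:,1].argmax();print(dx,dy,"bottom",p[i],"xrange",p[:,0].min(),p[:,0].max())
im=S["img"][290:330,415:455];cv2.imwrite("pics/v11.png",cv2.resize(im[:,:,::-1],(560,560),interpolation=2))
```

```text
0 0 bottom [434.1658 328.8592] xrange 421.91004314642805 444.02417773812726
0 -0.003 bottom [435.4279 329.7031] xrange 423.1426889835959 445.28337364948413
0.003 0 bottom [435.0246 327.8946] xrange 422.77282168310364 444.8617077807322
```

View pics/v11.png

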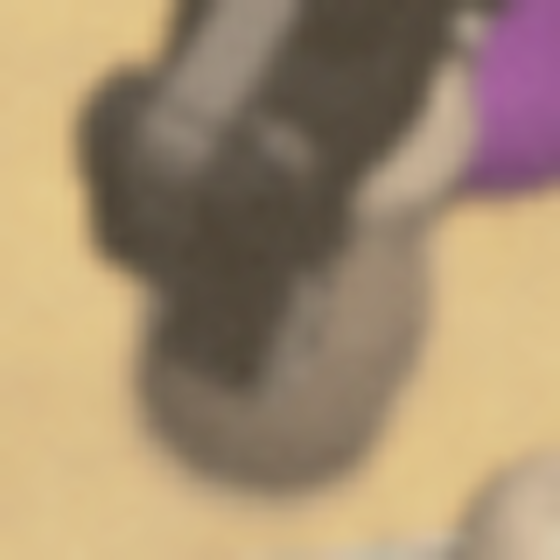

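servo_tool:
  rows:
    - [-0.01, 0.01, 0.15, 0]
    - [-0.01, 0.01, 0.3, 0]
    - [-0.01, 0.01, 0.3, 0]
    - [-0.01, 0.01, 0.3, 0]

```text
t: 24.1
tool_pos: [0.5668, -0.3054, 0.3045]
tcp_rot: [-3.14, -0.001, 1.678]
force: [0.5, 0.6, -0.6]
finger_gap: 0.418
grip_force: 60.2
```

servo_tool:
  rows:
    - [0, 0, 0.1, 0]
    - [0, 0, 0.2, 0]
    - [0, 0, 0.3, 0]
    - [0, 0, 0.4, 0]
    - [0, 0, 0.4, 0]
    - [0, 0, 0.4, 0]

```text
t: 24.7
tool_pos: [0.5671, -0.3056, 0.2652]
tcp_rot: [-3.141, -0.0, 1.678]
force: [0.6, -0.6, -1.1]
finger_gap: 0.424
grip_force: 60.2
```

servo_tool:
  rows:
    - [0.02, 0.01, 0, 0]
    - [0.02, 0.01, 0.1, 0]
    - [0.02, 0.01, 0.2, 0]
    - [0.02, 0.01, 0.3, 0]
    - [0.02, 0.01, 0.3, 0]
    - [0.02, 0.01, 0.3, 0]

```text
t: 25.3
tool_pos: [0.5678, -0.3035, 0.2351]
tcp_rot: [-3.141, -0.001, 1.678]
force: [0.6, -0.8, -0.7]
finger_gap: 0.414
grip_force: 60.2
```

servo_tool:
  rows:
    - [0, 0, 0.05, 0]
    - [0, 0, 0.1, 0]
    - [0, 0, 0.15, 0]
    - [0, 0, 0.17, 0]
    - [0, 0, 0.17, 0]

```text
t: 25.8
tool_pos: [0.5679, -0.3034, 0.2183]
tcp_rot: [-3.141, -0.0, 1.678]
force: [-1.0, -0.2, -0.5]
finger_gap: 0.416
grip_force: 60.2
```

servo_tool:
  rows:
    - [0, 0, 0.01, 0]
    - [0, 0, 0.02, 0]
    - [0, 0, 0.025, 0]
    - [0, 0, 0.025, 0]

```text
t: 26.2
tool_pos: [0.5681, -0.3039, 0.2173]
tcp_rot: [3.141, 0.0, 1.678]
force: [-0.6, 0.4, 5.0]
finger_gap: 0.42
grip_force: 61.2
```

servo_tool:
  rows:
    - [0, 0, 0, 0]
    - [0, 0, 0, 0]
    - [0, 0, 0, 0]
    - [0, 0, -0.2, 0]
    - [0, 0, -0.4, 0]
    - [0, 0, -0.7, 0]
    - [0, 0, -1, 0]
    - [0, 0, -1, 0]
  gripper: 58

```text
t: 27.0
tool_pos: [0.5693, -0.3047, 0.3204]
tcp_rot: [3.135, 0.005, 1.678]
force: [0.2, -0.1, -0.4]
finger_gap: 0.582
grip_force: 0.0
```

servo_tool:
  rows:
    - [0.6, 0.1, 0, 0]
    - [0.9, 0.1, 0, 0]
    - [0.9, 0.1, 0, 0]
    - [0.9, 0.1, 0, 0]
  gripper: 100

```text
t: 27.4
tool_pos: [0.5684, -0.2112, 0.3155]
tcp_rot: [-3.141, -0.001, 1.681]
force: [-0.2, -0.6, 0.3]
finger_gap: 1.0
grip_force: 0.0
```

servo_tool:
  rows:
    - [0.9, 0, 0, 0]
    - [0.9, 0, 0, 0]
    - [0.9, 0, 0, 0]
    - [0.9, 0, 0, 0]

```text
t: 27.8
tool_pos: [0.5588, -0.1238, 0.316]
tcp_rot: [3.142, 0.001, 1.679]
force: [-0.6, -0.1, 0.8]
finger_gap: 0.996
grip_force: 0.0
```

Run:
```python
from h import *
s=manip.read_state();print(s["tool_pos"],s["tcp_rot"],s["finger_gap"])
S=cam("scene");T=cam("top","pics/t12.png")
x=np.hstack([cv2.resize(T["img"][230:310,440:520,::-1],(300,300),interpolation=2),cv2.resize(S["img"][290:370,400:480,::-1],(300,300),interpolation=2),np.zeros((300,200,3),np.uint8)])
cv2.imwrite("pics/v12.png",np.vstack([x,cv2.resize(T["img"][225:325,165:425,::-1],(800,300),interpolation=2)]))
```

```text
[ 0.5588 -0.1238  0.316 ] [3.1416 0.001  1.6787] 0.9964227760270986
```

View pics/v12.png

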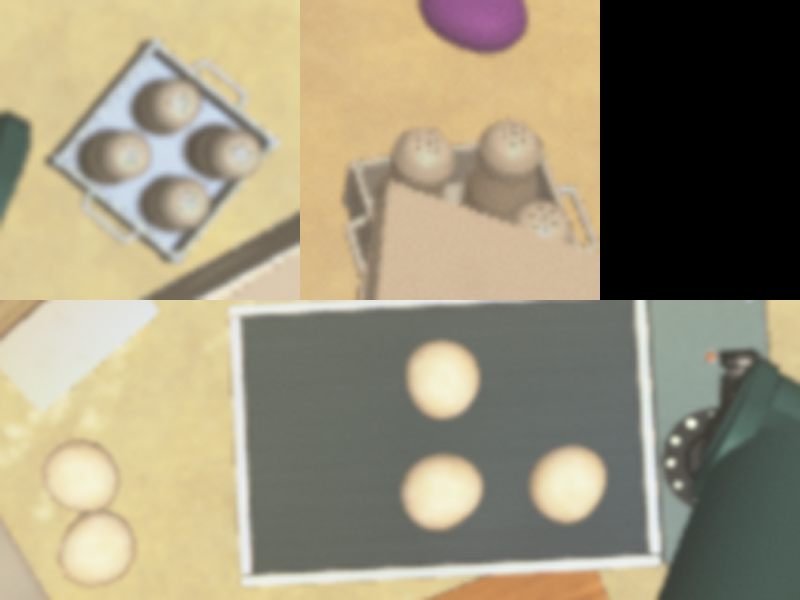

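```bash
cat > d.py <<'E'
from h import *
T=cam("top");S=cam("scene")
def find(c,zone):
    im=cv2.resize(c["img"],None,fx=4,fy=4,interpolation=cv2.INTER_CUBIC)
    h=cv2.cvtColor(im,cv2.COLOR_RGB2HSV);b=im.astype(int)
    bl=cv2.GaussianBlur(cv2.cvtColor(im,cv2.COLOR_RGB2GRAY),(0,0),2)
    x0,y0,x1,y1=[4*v for v in zone]
    r=cv2.HoughCircles(bl[y0:y1,x0:x1],cv2.HOUGH_GRADIENT,1,70,param1=60,param2=14,minRadius=44,maxRadius=58)
    return [] if r is None else [((x+x0)/4,(y+y0)/4,q/4) for x,y,q in r[0]]
for z,zone in((.049,(240,222,380,320)),(.013,(168,255,222,325))):
    for x,y,r in find(T,zone):
        i=T["img"][int(y),int(x)];
        if i.min()<120: continue
        X=on(T,((x+.375-.375),y),z);d=X[:2]-[.5626,.108];a=np.radians(4.1)
        p=proj(S,X);print("px",x,y,r,"world",X,"plate",d[0]*np.cos(a)+d[1]*np.sin(a),-d[0]*np.sin(a)+d[1]*np.cos(a),S["img"][int(p[1]),int(p[0])])
E
python3 d.py
```

```text
px 308.875 289.375 13.0 world [0.5126 0.1115 0.049 ] plate -0.04960182425827503 0.007072797960183578 [239 227 188]
px 308.875 250.625 11.575 world [0.613 0.114 0.049] plate 0.05067220424190117 0.0023680039790325495 [238 223 180]
px 349.625 286.625 12.05 world [0.5221 0.0063 0.049 ] plate -0.04766864130466183 -0.0985837640021885 [236 220 171]
```

Run:
```python
from h import *
T=cam("top");S=cam("scene")
for n,p in(("b1",(191.65,284.3)),("b2",(196.5,307.7))):
    X=on(T,p,.013);print(n,X,proj(S,X))
im=cv2.resize(T["img"],None,fx=4,fy=4,interpolation=2);b=cv2.GaussianBlur(cv2.cvtColor(im,cv2.COLOR_RGB2HSV),(0,0),2)
z=b[255*4:325*4,170*4:220*4]
for th in(95,):
    m=((z[:,:,1]<th)&(z[:,:,2]>190)).astype(np.uint8);m=cv2.erode(m,np.ones((3,3)),iterations=13)
    n,_,st,ce=cv2.connectedComponentsWithStats(m);print([(s[4],(ce[i]/4+[170,255]).round(1)) for i,s in enumerate(st) if i and s[4]>100])
X=proj(S,[.515,.42,.013]);x,y=X.astype(int)
cv2.imwrite("pics/v13.png",np.hstack([cv2.resize(T["img"][225:325,155:255,::-1],(400,400),interpolation=2),cv2.resize(S["img"][y-50:y+50,x-50:x+50,::-1],(400,400),interpolation=2)]));print(x,y)
```

```text
b1 [0.5183 0.4262 0.013 ] [185.2645 202.2222]
b2 [0.4566 0.411  0.013 ] [170.5068 217.8606]
[(np.int32(53865), array([194.9, 290. ]))]
185 203
```

View pics/v13.png

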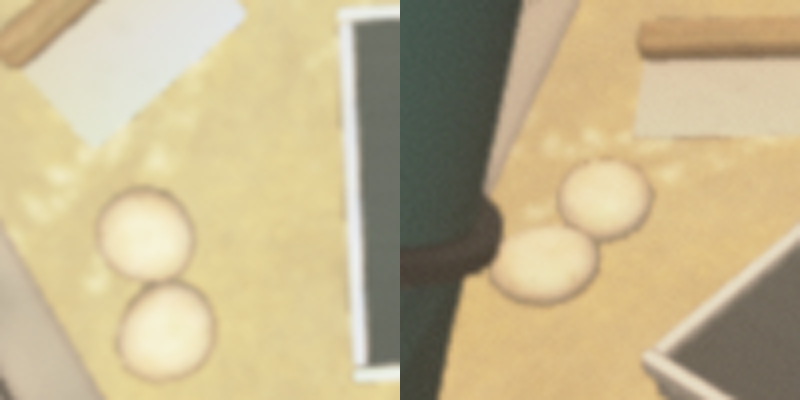

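servo_tool:
  rows:
    - [0.5, 0, 0, -0.815]
    - [1, 0, 0, -0.815]
    - [1, 0, 0, -0.815]
    - [1, 0, 0, -0.815]
    - [1, 0, 0, -0.815]
    - [1, 0, 0, -0.815]
    - [1, 0, 0, -0.815]

```text
t: 28.8
tool_pos: [0.5481, -0.025, 0.3163]
tcp_rot: [3.141, 0.0, 2.53]
force: [-0.3, 1.1, -0.4]
finger_gap: 0.999
grip_force: 0.0
```

servo_tool:
  rows:
    - [0.572, 0.82, 0, -0.815]
    - [0.572, 0.82, 0, -0.815]
    - [0.572, 0.82, 0, -0.815]
    - [0.572, 0.82, 0, -0.815]
    - [0.572, 0.82, 0, -0.815]
    - [0.572, 0.82, 0, -0.815]
    - [0.572, 0.82, 0, -0.815]

```text
t: 29.5
tool_pos: [0.5482, 0.0752, 0.3161]
tcp_rot: [3.142, -0.0, -2.902]
force: [0.4, 0.3, -0.2]
finger_gap: 1.001
grip_force: 0.0
```

servo_tool:
  rows:
    - [-0.144, 0.868, 0, 0]
    - [-0.144, 0.868, 0, 0]
    - [-0.144, 0.868, 0, 0]
    - [-0.144, 0.868, 0, 0]

```text
t: 29.9
tool_pos: [0.541, 0.1648, 0.3161]
tcp_rot: [3.142, -0.0, -2.899]
force: [-0.1, -1.1, 0.8]
finger_gap: 1.001
grip_force: 0.0
```

servo_tool:
  rows:
    - [-0.144, 0.868, 0, 0]
    - [-0.144, 0.868, 0, 0]
    - [-0.144, 0.868, 0, 0]
    - [-0.144, 0.868, 0, 0]

```text
t: 30.3
tool_pos: [0.5343, 0.2509, 0.316]
tcp_rot: [-3.141, -0.001, -2.9]
force: [0.5, -1.1, -0.3]
finger_gap: 0.999
grip_force: 0.0
```

servo_tool:
  rows:
    - [-0.144, 0.868, 0, 0]
    - [-0.144, 0.868, 0, 0]
    - [-0.144, 0.868, 0, 0]
    - [-0.144, 0.868, 0, 0]

```text
t: 30.7
tool_pos: [0.5277, 0.3377, 0.3159]
tcp_rot: [-3.14, -0.001, -2.9]
force: [0.3, -0.8, 0.4]
finger_gap: 1.0
grip_force: 0.0
```

servo_tool:
  rows:
    - [-0.144, 0.868, 0, 0]
    - [-0.144, 0.868, 0, 0]
    - [-0.144, 0.868, 0, 0]
    - [-0.144, 0.868, 0, 0]
    - [-0.144, 0.868, 0, 0]
    - [-0.144, 0.868, 0, 0]

```text
t: 31.3
tool_pos: [0.5215, 0.4237, 0.316]
tcp_rot: [-3.139, -0.001, -2.902]
force: [-0.3, -0.4, -0.4]
finger_gap: 1.0
grip_force: 0.0
```

servo_tool:
  rows:
    - [0, 0.02, 0.4, 0]
    - [0, 0.02, 0.8, 0]
    - [0, 0.02, 1, 0]
    - [0, 0.02, 1, 0]
    - [0, 0.02, 1, 0]

```text
t: 31.8
tool_pos: [0.5205, 0.4278, 0.2165]
tcp_rot: [-3.141, 0.0, -2.9]
force: [-0.5, 0.3, -0.1]
finger_gap: 1.001
grip_force: 0.0
```

servo_tool:
  rows:
    - [0, 0, 0.2, 0]
    - [0, 0, 0.38, 0]
    - [0, 0, 0.38, 0]
    - [0, 0, 0.38, 0]

```text
t: 32.2
tool_pos: [0.5199, 0.4287, 0.1786]
tcp_rot: [-3.142, 0.0, -2.898]
force: [-0.1, 0.3, 0.2]
finger_gap: 0.998
grip_force: 0.0
```

servo_tool:
  rows:
    - [0, 0, 0, 0]
    - [0, 0, 0, 0]
    - [0, 0, 0, 0]
    - [0, 0, 0, 0]
    - [0, 0, 0, 0]
  gripper: 65

```text
t: 32.7
tool_pos: [0.5203, 0.4291, 0.1803]
tcp_rot: [3.141, 0.002, -2.898]
force: [-1.3, -1.6, 6.5]
finger_gap: 0.678
grip_force: 58.7
```

servo_tool:
  rows:
    - [0, 0, -0.3, 0]
    - [0, 0, -0.7, 0]
    - [0, 0, -1, 0]
    - [0, 0, -1, 0]
    - [0, 0, -1, 0]

```text
t: 33.2
tool_pos: [0.5198, 0.4287, 0.2792]
tcp_rot: [3.141, 0.001, -2.898]
force: [-0.2, 0.6, -2.2]
finger_gap: 0.68
grip_force: 58.7
```

servo_tool:
  rows:
    - [-0.05, -0.4, 0, 0]
    - [-0.102, -0.765, 0, 0]
    - [-0.102, -0.765, 0, 0]
    - [-0.102, -0.765, 0, 0]

```text
t: 33.6
tool_pos: [0.5483, 0.3547, 0.2764]
tcp_rot: [-3.139, -0.003, -2.902]
force: [0.4, 1.3, -1.4]
finger_gap: 0.679
grip_force: 58.8
```

servo_tool:
  rows:
    - [-0.05, -0.4, 0, 0]
    - [-0.102, -0.765, 0, 0]
    - [-0.102, -0.765, 0, 0]
    - [-0.102, -0.765, 0, 0]

```text
t: 34.0
tool_pos: [0.5763, 0.2849, 0.2772]
tcp_rot: [-3.142, -0.002, -2.899]
force: [1.2, -0.3, -1.5]
finger_gap: 0.672
grip_force: 58.9
```

servo_tool:
  rows:
    - [-0.05, -0.4, 0, 0]
    - [-0.102, -0.765, 0, 0]
    - [-0.102, -0.765, 0, 0]
    - [-0.102, -0.765, 0, 0]
    - [-0.102, -0.765, 0, 0]
    - [-0.102, -0.765, 0, 0]

```text
t: 34.6
tool_pos: [0.6038, 0.2161, 0.2781]
tcp_rot: [3.14, -0.0, -2.894]
force: [0.3, 0.5, -1.6]
finger_gap: 0.675
grip_force: 58.9
```

servo_tool:
  rows:
    - [0, 0, 0.2, 0]
    - [0, 0, 0.4, 0]
    - [0, 0, 0.55, 0]
    - [0, 0, 0.61, 0]
    - [0, 0, 0.64, 0]
    - [0, 0, 0.64, 0]

```text
t: 35.2
tool_pos: [0.6039, 0.2144, 0.2163]
tcp_rot: [3.141, -0.003, -2.897]
force: [-4.5, -0.3, 13.0]
finger_gap: 0.675
grip_force: 63.3
```

servo_tool:
  rows:
    - [0, 0, 0, 0]
    - [0, 0, 0, 0]
    - [0, 0, 0, 0]
    - [0, 0, -0.3, 0]
    - [0, 0, -0.6, 0]
    - [0, 0, -1, 0]
    - [0, 0, -1, 0]
    - [0, 0, -1, 0]
  gripper: 100

```text
t: 36.0
tool_pos: [0.6052, 0.2135, 0.3152]
tcp_rot: [3.141, 0.002, -2.898]
force: [-0.7, 0.3, -0.3]
finger_gap: 1.0
grip_force: 0.0
```

servo_tool:
  rows:
    - [0.317, 0.754, 0, 0]
    - [0.317, 0.754, 0, 0]
    - [0.317, 0.754, 0, 0]
    - [0.317, 0.754, 0, 0]

```text
t: 36.4
tool_pos: [0.5547, 0.2797, 0.3126]
tcp_rot: [-3.141, -0.003, -2.895]
force: [1.2, -1.0, 0.6]
finger_gap: 1.004
grip_force: 0.0
```

servo_tool:
  rows:
    - [0.317, 0.754, 0, 0]
    - [0.317, 0.754, 0, 0]
    - [0.317, 0.754, 0, 0]
    - [0.317, 0.754, 0, 0]

```text
t: 36.8
tool_pos: [0.5072, 0.3438, 0.3133]
tcp_rot: [-3.14, -0.001, -2.898]
force: [0.7, -0.7, -0.4]
finger_gap: 0.998
grip_force: 0.0
```

```bash
python3 d.py
python3 - <<'E'
from h import *
S=cam("scene")
s=manip.read_state();print(s["tool_pos"],s["tcp_rot"])
z=cv2.GaussianBlur(cv2.cvtColor(S["img"],cv2.COLOR_RGB2HSV),(0,0),.7)
x,y=proj(S,[.457,.411,.013]).astype(int);print(x,y,[S["img"][y,x+k].tolist() for k in(-24,-20,-16,-12,0,12,16,20,24)])
E
```

```text
px 308.625 250.375 11.575 world [0.6136 0.1147 0.049 ] plate 0.05135447321285758 0.0029871007528552347 [234 217 172]
px 270.125 253.875 12.225 world [0.6024 0.2147 0.049 ] plate 0.047287250289258204 0.10355649021863872 [236 220 179]
px 309.375 290.375 13.725 world [0.5101 0.1101 0.049 ] plate -0.05224185934989814 0.005899959145067597 [235 222 181]
px 348.875 287.625 11.2 world [0.5195 0.0081 0.049 ] plate -0.050147913132257166 -0.09651648511454913 [231 212 162]
[0.5084 0.3422 0.3137] [-3.1396 -0.0002 -2.9018]
170 217 [[186, 165, 140], [195, 167, 126], [216, 185, 130], [213, 180, 138], [233, 216, 170], [207, 179, 142], [218, 186, 129], [216, 184, 129], [217, 185, 127]]
```

servo_tool:
  rows:
    - [0.33, 0.788, 0, 0.983]
    - [0.33, 0.788, 0, 0.983]
    - [0.33, 0.788, 0, 0.983]
    - [0.33, 0.788, 0, 0.983]
    - [0.33, 0.788, 0, 0.983]
    - [0.33, 0.788, 0, 0.983]
    - [0.33, 0.788, 0, 0.983]
    - [0.33, 0.788, 0, 0.983]
    - [0.33, 0.788, 0, 0.983]

```text
t: 37.85
tool_pos: [0.4567, 0.4121, 0.3142]
tcp_rot: [-3.141, 0.001, 2.357]
force: [0.1, 0.4, 0.1]
finger_gap: 0.999
grip_force: 0.0
```

servo_tool:
  rows:
    - [0, 0, 0.4, 0]
    - [0, 0, 0.8, 0]
    - [0, 0, 0.96, 0]
    - [0, 0, 0.96, 0]
    - [0, 0, 0.96, 0]

```text
t: 38.35
tool_pos: [0.4566, 0.413, 0.2189]
tcp_rot: [3.141, 0.0, 2.356]
force: [-0.3, 0.4, -0.8]
finger_gap: 0.999
grip_force: 0.0
```

servo_tool:
  rows:
    - [-0.01, -0.01, 0.2, 0]
    - [-0.01, -0.01, 0.4, 0]
    - [-0.01, -0.01, 0.4, 0]
    - [-0.01, -0.01, 0.4, 0]

```text
t: 38.75
tool_pos: [0.4565, 0.412, 0.1797]
tcp_rot: [3.139, 0.0, 2.356]
force: [0.1, 0.6, 0.1]
finger_gap: 0.999
grip_force: 0.0
```

servo_tool:
  rows:
    - [0, 0, 0, 0]
    - [0, 0, 0, 0]
    - [0, 0, 0, 0]
    - [0, 0, 0, 0]
    - [0, 0, 0, 0]
  gripper: 65

```text
t: 39.25
tool_pos: [0.4563, 0.4118, 0.1806]
tcp_rot: [3.14, -0.0, 2.356]
force: [-2.6, -0.4, 10.4]
finger_gap: 0.664
grip_force: 56.0
```

servo_tool:
  rows:
    - [0, 0, -0.3, 0]
    - [0, 0, -0.7, 0]
    - [0, 0, -1, 0]
    - [0, 0, -1, 0]
    - [0, 0, -1, 0]

```text
t: 39.75
tool_pos: [0.456, 0.4118, 0.2796]
tcp_rot: [3.139, -0.0, 2.356]
force: [-0.3, 0.8, -0.8]
finger_gap: 0.649
grip_force: 0.0
```

servo_tool:
  rows:
    - [-0.4, -0.25, 0, 0]
    - [-0.7, -0.4, 0, 0]
    - [-0.908, -0.531, 0, 0]
    - [-0.908, -0.531, 0, 0]
    - [-0.908, -0.531, 0, 0]

```text
t: 40.25
tool_pos: [0.4822, 0.3094, 0.2773]
tcp_rot: [-3.14, -0.001, 2.354]
force: [-1.2, 0.2, -0.6]
finger_gap: 0.651
grip_force: 0.0
```

servo_tool:
  rows:
    - [-0.4, -0.25, 0, 0]
    - [-0.7, -0.4, 0, 0]
    - [-0.908, -0.531, 0, 0]
    - [-0.908, -0.531, 0, 0]
    - [-0.908, -0.531, 0, 0]
    - [-0.908, -0.531, 0, 0]

```text
t: 40.85
tool_pos: [0.5086, 0.2106, 0.2779]
tcp_rot: [3.141, -0.001, 2.359]
force: [-0.3, 0.3, 1.0]
finger_gap: 0.651
grip_force: 0.0
```

```bash
cat > b.py <<'E'
from h import *
def blob(c,X,w=34,th=152):
    x,y=proj(c,X).astype(int);r=cv2.GaussianBlur(c["img"],(0,0),.8)[y-w:y+w,x-w:x+w]
    m=((r[:,:,2]>th)&(r[:,:,0]>215)).astype(np.uint8);m=cv2.morphologyEx(m,cv2.MORPH_OPEN,np.ones((5,5)))
    n,_,st,ce=cv2.connectedComponentsWithStats(m)
    return [(s[4],s[2:4].tolist(),(ce[i]+[x-w,y-w]).round(1).tolist()) for i,s in enumerate(st) if i and s[4]>80]
T=cam("top");S=cam("scene")
for c,n in((T,"top"),(S,"scene")):
    for a,sz,p in blob(c,[.457,.411,.013]): print(n,a,sz,p,on(c,p,.013))
E
python3 b.py; python3 d.py
```

```text
top 93 [13, 9] [167.1, 276.4] [0.5378 0.4928 0.013 ]
top 360 [30, 27] [190.0, 283.6] [0.52   0.4307 0.013 ]
top 415 [27, 22] [194.8, 308.8] [0.4536 0.4154 0.013 ]
scene 257 [20, 16] [170.4, 217.2] [0.4579 0.413  0.013 ]
px 270.125 253.875 12.225 world [0.6024 0.2147 0.049 ] plate 0.047287250289258204 0.10355649021863872 [235 219 178]
px 309.125 289.375 13.025 world [0.5126 0.1109 0.049 ] plate -0.04963342919610797 0.006425852773684544 [235 222 181]
px 349.875 286.375 12.5 world [0.5228 0.0056 0.049 ] plate -0.04705665259072992 -0.09926193392560217 [232 215 167]
px 306.625 251.125 13.625 world [0.6115 0.1198 0.049 ] plate 0.04966701136091058 0.008275148099671174 [235 219 177]
```

servo_tool:
  rows:
    - [0.895, 0.53, 0, 0]
    - [0.895, 0.53, 0, 0]
    - [0.895, 0.53, 0, 0]
    - [0.895, 0.53, 0, 0]
  gripper: 100

```text
t: 41.45
tool_pos: [0.482, 0.312, 0.2781]
tcp_rot: [3.141, -0.001, 2.362]
force: [-0.7, -0.1, 0.2]
finger_gap: 0.997
grip_force: 0.0
```

servo_tool:
  rows:
    - [0.895, 0.53, 0, 0]
    - [0.895, 0.53, 0, 0]
    - [0.895, 0.53, 0, 0]
    - [0.895, 0.53, 0, 0]
    - [0.895, 0.53, 0, 0]

```text
t: 41.95
tool_pos: [0.4584, 0.4073, 0.2781]
tcp_rot: [-3.14, 0.002, 2.353]
force: [0.4, -0.5, -0.5]
finger_gap: 0.994
grip_force: 0.0
```

servo_tool:
  rows:
    - [0, 0, 0.4, 0]
    - [0, 0, 0.8, 0]
    - [0, 0, 0.99, 0]
    - [0, 0, 0.99, 0]
    - [0, 0, 0.99, 0]

```text
t: 42.45
tool_pos: [0.4587, 0.4076, 0.1795]
tcp_rot: [-3.141, 0.001, 2.353]
force: [0.1, 0.7, -0.5]
finger_gap: 1.0
grip_force: 0.0
```

servo_tool:
  rows:
    - [0, 0, 0, 0]
    - [0, 0, 0, 0]
    - [0, 0, 0, 0]
    - [0, 0, 0, 0]
    - [0, 0, 0, 0]
    - [0, 0, 0, 0]
  gripper: 45

```text
t: 43.05
tool_pos: [0.4584, 0.4095, 0.1817]
tcp_rot: [3.139, 0.0, 2.356]
force: [0.3, -1.7, 8.9]
finger_gap: 0.655
grip_force: 57.1
```

servo_tool:
  rows:
    - [0, 0, -0.3, 0]
    - [0, 0, -0.7, 0]
    - [0, 0, -1, 0]
    - [0, 0, -1, 0]
    - [0, 0, -1, 0]

```text
t: 43.55
tool_pos: [0.4575, 0.4097, 0.2806]
tcp_rot: [3.139, -0.0, 2.356]
force: [-0.3, -0.4, -1.0]
finger_gap: 0.585
grip_force: 56.0
```

servo_tool:
  rows:
    - [0, 0, 0.3, 0]
    - [0, 0, 0.6, 0]
    - [0, 0, 0.85, 0]
    - [0, 0, 0.94, 0]
    - [0, 0, 0.97, 0]
    - [0, 0, 0.97, 0]

```text
t: 44.15
tool_pos: [0.4567, 0.4085, 0.1869]
tcp_rot: [-3.137, -0.003, 2.355]
force: [-11.2, -7.7, 45.7]
finger_gap: 0.587
grip_force: 123.2
```

servo_tool:
  rows:
    - [0, 0, 0, 0]
    - [0, 0, 0, 0]
    - [0, 0, 0, 0]
    - [0, 0, 0, 0]
  gripper: 100

```text
t: 44.55
tool_pos: [0.4573, 0.4094, 0.1811]
tcp_rot: [-3.14, 0.0, 2.356]
force: [-0.4, -0.3, -0.3]
finger_gap: 1.004
grip_force: 0.0
```

servo_tool:
  rows:
    - [0, 0, 0.03, 0]
    - [0, 0, 0.06, 0]
    - [0, 0, 0.07, 0]
    - [0, 0, 0.07, 0]

```text
t: 44.95
tool_pos: [0.4575, 0.4095, 0.1747]
tcp_rot: [-3.141, 0.0, 2.356]
force: [0.1, -0.4, 0.4]
finger_gap: 1.001
grip_force: 0.0
```

servo_tool:
  rows:
    - [0, 0, 0, 0]
    - [0, 0, 0, 0]
    - [0, 0, 0, 0]
    - [0, 0, 0, 0]
    - [0, 0, 0, 0]
    - [0, 0, 0, 0]
  gripper: 50

```text
t: 45.55
tool_pos: [0.4577, 0.4096, 0.1765]
tcp_rot: [3.141, -0.0, 2.355]
force: [-0.3, -0.5, 7.8]
finger_gap: 0.692
grip_force: 62.5
```

servo_tool:
  rows:
    - [0, 0, -0.3, 0]
    - [0, 0, -0.7, 0]
    - [0, 0, -1, 0]
    - [0, 0, -1, 0]
    - [0, 0, -1, 0]

```text
t: 46.05
tool_pos: [0.4574, 0.4096, 0.2758]
tcp_rot: [3.14, -0.0, 2.356]
force: [-0.7, -0.4, -1.0]
finger_gap: 0.693
grip_force: 64.9
```

servo_tool:
  rows:
    - [-0.4, -0.25, 0, 0]
    - [-0.7, -0.4, 0, 0]
    - [-0.902, -0.528, 0, 0]
    - [-0.902, -0.528, 0, 0]
    - [-0.902, -0.528, 0, 0]

```text
t: 46.55
tool_pos: [0.4836, 0.3078, 0.2739]
tcp_rot: [-3.139, -0.001, 2.354]
force: [-0.2, 1.1, -0.8]
finger_gap: 0.688
grip_force: 64.9
```

servo_tool:
  rows:
    - [-0.4, -0.25, 0, 0]
    - [-0.7, -0.4, 0, 0]
    - [-0.902, -0.528, 0, 0]
    - [-0.902, -0.528, 0, 0]
    - [-0.902, -0.528, 0, 0]
    - [-0.902, -0.528, 0, 0]

```text
t: 47.15
tool_pos: [0.5098, 0.2098, 0.2748]
tcp_rot: [3.141, -0.001, 2.359]
force: [0.6, -0.3, -1.1]
finger_gap: 0.694
grip_force: 64.9
```

servo_tool:
  rows:
    - [0, 0, 0.2, 0]
    - [0, 0, 0.4, 0]
    - [0, 0, 0.5, 0]
    - [0, 0, 0.57, 0]
    - [0, 0, 0.62, 0]
    - [0, 0, 0.62, 0]

```text
t: 47.75
tool_pos: [0.5105, 0.2079, 0.2131]
tcp_rot: [3.141, -0.0, 2.356]
force: [-0.4, 0.8, -0.7]
finger_gap: 0.689
grip_force: 64.9
```

servo_tool:
  rows:
    - [0, 0, 0, 0]
    - [0, 0, 0, 0]
    - [0, 0, 0, 0]
    - [0, 0, -0.3, 0]
    - [0, 0, -0.6, 0]
    - [0, 0, -1, 0]
    - [0, 0, -1, 0]
    - [0, 0, -1, 0]
  gripper: 100

```text
t: 48.55
tool_pos: [0.5105, 0.2074, 0.3144]
tcp_rot: [3.139, 0.001, 2.356]
force: [-0.5, 0.2, 0.2]
finger_gap: 1.0
grip_force: 0.0
```

servo_tool:
  rows:
    - [-0.86, -0.7, 0, 0]
    - [-0.86, -0.7, 0, 0]
    - [-0.86, -0.7, 0, 0]
    - [-0.86, -0.7, 0, 0]

```text
t: 48.95
tool_pos: [0.5212, 0.094, 0.3121]
tcp_rot: [-3.138, -0.001, 2.35]
force: [0.3, -0.9, 0.6]
finger_gap: 1.0
grip_force: 0.0
```

servo_tool:
  rows:
    - [-0.86, -0.7, 0, 0]
    - [-0.86, -0.7, 0, 0]
    - [-0.86, -0.7, 0, 0]
    - [-0.86, -0.7, 0, 0]

```text
t: 49.35
tool_pos: [0.533, -0.0141, 0.3126]
tcp_rot: [-3.141, -0.001, 2.353]
force: [-0.5, 0.8, 0.2]
finger_gap: 1.0
grip_force: 0.0
```

servo_tool:
  rows:
    - [-0.86, -0.7, 0, 0]
    - [-0.86, -0.7, 0, 0]
    - [-0.86, -0.7, 0, 0]
    - [-0.86, -0.7, 0, 0]

```text
t: 49.75
tool_pos: [0.5446, -0.1233, 0.3128]
tcp_rot: [3.141, -0.0, 2.355]
force: [0.4, 0.8, -0.8]
finger_gap: 0.998
grip_force: 0.0
```

```bash
python3 d.py
python3 - <<'E'
from h import *
s=manip.read_state();print(s["tool_pos"],s["tcp_rot"])
for n in("top","scene"):
    c=cam(n);im=cv2.imread(f"pics/{n}0.png")[:,:,::-1]
    C=[.5441,-.1229,.086];x,y=proj(c,C);g=cv2.resize(cv2.cvtColor(np.ascontiguousarray(im),cv2.COLOR_RGB2GRAY),None,fx=4,fy=4,interpolation=2)
    H,W=g.shape;Y,X=np.mgrid[:H,:W];r=12*4
    m=((g>115)&(np.hypot(X/4-x,Y/4-y)<17)).astype(np.uint8)
    k,_,st,ce=cv2.connectedComponentsWithStats(m)
    for i in range(1,k):
        if st[i][4]<25: continue
        ys,xs=np.nonzero(_==i);pts=np.c_[xs,ys]/4.
        v=pts-pts.mean(0);u,sv,vt=np.linalg.svd(v,full_matrices=False)
        Z=.086;a=on(c,pts.mean(0)+3*vt[0],Z);b=on(c,pts.mean(0)-3*vt[0],Z);d=a-b
        mid=on(c,pts.mean(0),Z);m44=on(c,pts.mean(0),.046)
        print(n,st[i][4],pts.mean(0).round(1),"el",round(sv[0]/max(sv[1],.01),1),"dir",np.degrees(np.arctan2(d[1],d[0])),"z86 rel",(mid-C)[:2],"z46 rel",(m44-C)[:2],np.degrees(np.arctan2(*(m44-C)[[1,0]])))
E
```

```text
px 270.125 253.875 12.125 world [0.6024 0.2147 0.049 ] plate 0.047287250289258204 0.10355649021863872 [240 228 189]
px 270.375 290.375 12.825 world [0.5078 0.2113 0.049 ] plate -0.04730875409029287 0.10695581769859376 [239 225 185]
px 350.125 286.125 12.675 world [0.5234 0.005  0.049 ] plate -0.04644465439834362 -0.09994012639309599 [237 221 174]
px 308.375 250.125 11.575 world [0.6142 0.1153 0.049 ] plate 0.052036794101583246 0.003606247380876461 [238 222 179]
px 309.125 290.125 13.6 world [0.5107 0.1108 0.049 ] plate -0.05156612265127374 0.006516584735615759 [240 228 190]
[ 0.5444 -0.1203  0.3127] [ 3.1406 -0.0025  2.3597]
top 211 [397.  264.3] el 1.5 dir 107.30646078767346 z86 rel [0.0375 0.0111] z46 rel [0.0385 0.0075] 11.080915868931502
top 1772 [410.9 283.6] el 2.2 dir 153.06354337142997 z86 rel [-0.0103 -0.0245] z46 rel [-0.0106 -0.029 ] -110.06237022399117
top 84 [390.4 267. ] el 2.4 dir 131.18167485444698 z86 rel [0.0302 0.0276] z46 rel [0.031  0.0245] 38.256237233074835
top 25 [384.4 279.1] el 3.6 dir 178.17448157727836 z86 rel [-0.0006  0.0422] z46 rel [-0.0006  0.0395] 90
[... 291 characters left out ...]
r -131.81464278382273 z86 rel [-0.0315  0.0248] z46 rel [-0.0323  0.0216] 146.23263674214414
scene 4574 [356.7 280.9] el 2.5 dir -55.75374037671874 z86 rel [0.0218 0.0152] z46 rel [0.0469 0.0335] 35.51079817543874
scene 69 [356.1 285.6] el 1.2 dir -148.39499005639223 z86 rel [0.0109 0.0078] z46 rel [0.0356 0.0258] 35.92097043220453
scene 33 [347.4 287.1] el 1.1 dir -101.1101410112292 z86 rel [-0.0047  0.0195] z46 rel [0.0194 0.0379] 62.92433504143439
scene 429 [349.7 289.9] el 4.1 dir 141.4465050961969 z86 rel [-0.0071  0.0111] z46 rel [0.0169 0.0292] 59.99457741949452
scene 106 [340.5 292. ] el 1.1 dir -143.67654081139142 z86 rel [-0.0245  0.0224] z46 rel [-0.0011  0.041 ] 91.54502165188562
```

servo_tool:
  rows:
    - [0.015, 0.023, 0, -0.097]
    - [0.015, 0.023, 0.2, -0.097]
    - [0.015, 0.023, 0.4, -0.097]
    - [0.015, 0.023, 0.4, -0.097]
    - [0.015, 0.023, 0.4, -0.097]
  gripper: 55

```text
t: 50.45
tool_pos: [0.5447, -0.1193, 0.2731]
tcp_rot: [3.142, -0.001, 2.46]
force: [0.6, -0.1, -0.1]
finger_gap: 0.554
grip_force: 0.0
```

Run:
```python
from h import *
s=manip.read_state();print(s["tool_pos"],s["tcp_rot"],s["finger_gap"],s["q"])
S=cam("scene")
t=cv2.imread("pics/top0.png")[258:300,376:418];q=S["img"][255:325,320:390,::-1]
cv2.imwrite("pics/v14.png",np.hstack([cv2.resize(t,(400,400),interpolation=2),cv2.resize(q,(400,400),interpolation=2)]))
print(S["t"][0])
```

```text
[ 0.5447 -0.1193  0.2731] [ 3.1415 -0.0013  2.4598] 0.5536212023841378 [ 0.0682  0.5753  0.0911  2.0834 -0.1073  0.4882  1.1285]
-0.3907417519633824
```

View pics/v14.png

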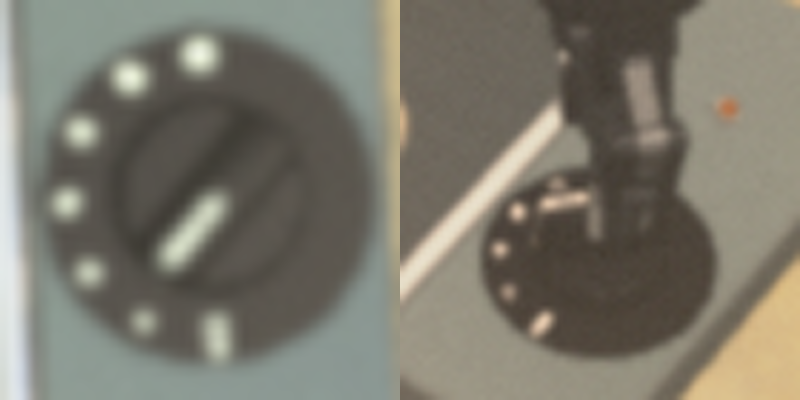

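servo_tool:
  rows:
    - [0.01, 0.013, 0, -0.1]
    - [0.01, 0.013, 0.1, -0.1]
    - [0.01, 0.013, 0.2, -0.1]
    - [0.01, 0.013, 0.3, -0.1]
    - [0.01, 0.013, 0.37, -0.1]
    - [0.01, 0.013, 0.37, -0.1]

```text
t: 51.1
tool_pos: [0.5442, -0.1192, 0.2348]
tcp_rot: [-3.14, -0.002, 2.561]
force: [0.3, 0.3, -0.3]
finger_gap: 0.55
grip_force: 0.0
```

servo_tool:
  rows:
    - [0, 0, 0, 0]
    - [0, 0, 0, 0]
    - [0, 0, 0, 0]
    - [0, 0, 0, 0]
    - [0, 0, 0, 0]
  gripper: 10

```text
t: 51.6
tool_pos: [0.5452, -0.1183, 0.2367]
tcp_rot: [3.14, 0.001, 2.563]
force: [1.1, 4.1, 3.2]
finger_gap: 0.199
grip_force: 59.7
```

servo_tool:
  rows:
    - [0, 0, 0, 0.07]
    - [0, 0, 0, 0.14]
    - [0, 0, 0, 0.21]
    - [0, 0, 0, 0.28]
    - [0, 0, 0, 0.35]
    - [0, 0, 0, 0.42]
    - [0, 0, 0, 0.49]
    - [0, 0, 0, 0.56]
    - [0, 0, 0, 0.63]
    - [0, 0, 0, 0.69]
    - [0, 0, 0, 0.69]

```text
t: 52.7
tool_pos: [0.5459, -0.1179, 0.2367]
tcp_rot: [3.139, -0.001, 1.839]
force: [2.6, 4.9, 0.9]
finger_gap: 0.198
grip_force: 59.8
```

servo_tool:
  rows:
    - [0, 0, 0, 0.07]
    - [0, 0, 0, 0.14]
    - [0, 0, 0, 0.21]
    - [0, 0, 0, 0.28]
    - [0, 0, 0, 0.35]
    - [0, 0, 0, 0.42]
    - [0, 0, 0, 0.49]
    - [0, 0, 0, 0.56]
    - [0, 0, 0, 0.63]
    - [0, 0, 0, 0.67]
    - [0, 0, 0, 0.67]

```text
t: 53.8
tool_pos: [0.5467, -0.1179, 0.2367]
tcp_rot: [3.139, -0.003, 1.138]
force: [3.9, 5.3, 0.5]
finger_gap: 0.197
grip_force: 59.5
```

servo_tool:
  rows:
    - [0, 0, 0, 0.01]
    - [0, 0, 0, 0.01]
    - [0, 0, 0, 0.01]
    - [0, 0, 0, 0.01]
  gripper: 50

```text
t: 54.2
tool_pos: [0.5442, -0.12, 0.2362]
tcp_rot: [-3.141, 0.001, 1.126]
force: [0.0, -0.3, 0.7]
finger_gap: 0.499
grip_force: 0.0
```

servo_tool:
  rows:
    - [0, 0, -0.2, 0]
    - [0, 0, -0.5, 0]
    - [0, 0, -1, 0]
    - [0, 0, -1, 0]
    - [0, 0, -1, 0]

```text
t: 54.7
tool_pos: [0.5448, -0.1196, 0.3374]
tcp_rot: [3.139, -0.001, 1.127]
force: [-0.0, -0.1, 0.1]
finger_gap: 0.499
grip_force: 0.0
```

servo_tool:
  rows:
    - [0.7, 0.3, -0.5, 0]
    - [0.7, 0.3, -0.5, 0]
    - [0.7, 0.3, -0.5, 0]
    - [0.7, 0.3, -0.5, 0]

```text
t: 55.1
tool_pos: [0.6018, -0.068, 0.385]
tcp_rot: [-3.14, 0.001, 1.129]
force: [-0.7, -0.1, -0.6]
finger_gap: 0.494
grip_force: 0.0
```

servo_tool:
  rows:
    - [1, -0.5, 0, 0]
    - [1, -0.5, 0, 0]
    - [1, -0.5, 0, 0]
    - [1, -0.5, 0, 0]

```text
t: 55.5
tool_pos: [0.5983, 0.0451, 0.3841]
tcp_rot: [-3.137, 0.002, 1.131]
force: [0.6, -1.0, 0.1]
finger_gap: 0.505
grip_force: 0.0
```

servo_tool:
  rows:
    - [1, -0.5, 0, 0]
    - [1, -0.5, 0, 0]
    - [1, -0.5, 0, 0]
    - [1, -0.5, 0, 0]

```text
t: 55.9
tool_pos: [0.5969, 0.1551, 0.3851]
tcp_rot: [-3.14, 0.002, 1.13]
force: [0.6, -0.2, -0.5]
finger_gap: 0.497
grip_force: 0.0
```

```bash
python3 d.py
python3 - <<'E'
from h import *
s=manip.read_state();print(s["tool_pos"],s["tcp_rot"],s["t"])
for n in("top","scene"):
    c=cam(n,f"pics/fin_{n}.png");im=c["img"]
    C=[.545,-.1176,.086];x,y=proj(c,C);g=cv2.resize(cv2.cvtColor(im,cv2.COLOR_RGB2GRAY),None,fx=4,fy=4,interpolation=2)
    Y,X=np.mgrid[:g.shape[0],:g.shape[1]]
    k,L,st,ce=cv2.connectedComponentsWithStats(((g>115)&(np.hypot(X/4-x,Y/4-y)<13)).astype(np.uint8))
    for i in range(1,k):
        if st[i][4]<100: continue
        ys,xs=np.nonzero(L==i);p=np.c_[xs,ys]/4.;m=p.mean(0);sv,vt=np.linalg.svd(p-m,full_matrices=False)[1:]
        d=on(c,m+3*vt[0],.086)-on(c,m-3*vt[0],.086);r=on(c,m,.086)-C
        print(n,st[i][4],m.round(1),"el",round(sv[0]/sv[1],1),"line dir",np.degrees(np.arctan2(d[1],d[0])),"from axis",r[:2],np.degrees(np.arctan2(r[1],r[0])))
# caddy caps: compare with earlier picture
a=cv2.imread("pics/t12.png")[230:310,445:520].astype(int);b=cv2.imread("pics/fin_top.png")[230:310,445:520].astype(int);print("caddy diff",np.abs(a-b).mean(),(np.abs(a-b).max(2)>40).sum())
E
```

```text
px 308.375 251.125 12.25 world [0.6116 0.1153 0.049 ] plate 0.04943841962624841 0.0037280237742885946 [232 217 175]
px 307.125 289.875 11.2 world [0.5112 0.116  0.049 ] plate -0.05066918260481399 0.011661959806471178 [232 217 175]
px 349.125 286.875 11.75 world [0.5214 0.0075 0.049 ] plate -0.04824901917654054 -0.09726043243020555 [229 208 160]
[0.5972 0.1512 0.3859] [3.1412 0.0026 1.1234] 56.0
top 541 [394.9 276.2] el 3.0 line dir -116.05078579603486 from axis [0.0063 0.0107] 59.498414048875965
scene 2722 [355.2 282.2] el 2.1 line dir -62.0534347809451 from axis [0.016  0.0101] 32.19104401362411
caddy diff 2.812388888888889 50
```

servo_tool:
  rows:
    - [1, -0.5, 0, 0]
    - [1, -0.5, 0, 0]
    - [1, -0.5, 0, 0]
    - [1, -0.5, 0, 0]

```text
t: 56.5
tool_pos: [0.595, 0.2679, 0.3858]
tcp_rot: [-3.141, -0.0, 1.13]
force: [-0.1, -0.4, -0.8]
finger_gap: 0.501
grip_force: 0.0
```

servo_tool:
  rows:
    - [0.7, -0.9, 0, 0]
    - [0.7, -0.9, 0, 0]
    - [0.7, -0.9, 0, 0]
    - [0.7, -0.9, 0, 0]

```text
t: 56.9
tool_pos: [0.5431, 0.3686, 0.3859]
tcp_rot: [-3.141, 0.001, 1.129]
force: [-0.0, -0.4, -0.0]
finger_gap: 0.498
grip_force: 0.0
```

servo_tool:
  rows:
    - [0.7, -0.9, 0, 0]
    - [0.7, -0.9, 0, 0]
    - [0.7, -0.9, 0, 0]
    - [0.7, -0.9, 0, 0]

```text
t: 57.3
tool_pos: [0.4927, 0.47, 0.386]
tcp_rot: [3.141, 0.0, 1.129]
force: [0.2, -0.5, 0.7]
finger_gap: 0.498
grip_force: 0.0
```

servo_tool:
  rows:
    - [0.7, -0.9, 0, 0]
    - [0.7, -0.9, 0, 0]
    - [0.7, -0.9, 0, 0]
    - [0.7, -0.9, 0, 0]
    - [0.7, -0.9, 0, 0]
    - [0.7, -0.9, 0, 0]
    - [0.7, -0.9, 0, 0]

```text
t: 58.0
tool_pos: [0.4437, 0.569, 0.3867]
tcp_rot: [3.14, 0.0, 1.122]
force: [-0.2, 0.2, 0.2]
finger_gap: 0.504
grip_force: 0.0
```

```bash
python3 d.py
python3 - <<'E'
from h import *
T=cam("top","pics/end.png")
a=cv2.imread("pics/t12.png").astype(int);b=cv2.imread("pics/end.png").astype(int);d=np.abs(a-b).max(2)>45
print("caddy",d[238:300,452:512].sum(),"bowl/scraper",d[155:262,150:338].sum())
E
```

```text
px 270.625 290.125 12.45 world [0.5084 0.2107 0.049 ] plate -0.04669521516343441 0.10627943223851359 [230 214 169]
px 307.375 251.375 12.95 world [0.6109 0.1178 0.049 ] plate 0.04891950307693283 0.006356681510034219 [231 214 171]
px 309.375 289.875 13.4 world [0.5114 0.1102 0.049 ] plate -0.05095351998462131 0.005839442807226548 [231 216 173]
px 269.875 253.125 11.45 world [0.6043 0.2154 0.049 ] plate 0.04927070841127698 0.10412424671867704 [231 215 172]
px 350.375 286.625 12.625 world [0.5221 0.0043 0.049 ] plate -0.0477633922669852 -0.10051926557255694 [228 210 162]
caddy 0 bowl/scraper 427
```

```bash
python3 -c "
from rig import manip
print(manip.close_job())"
```

```text
the job is handed in; nothing more can be done
None
```

I handed the job in at about 58 s, with no verdict returned; by the last pictures all four shakers stand in the caddy, the five portions found lie in one layer on the plate about 90 mm or more centre to centre, and the knob is released at the fourth dot (about 120°).

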